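# Gauge the gap between a roller and its sprung scraper

## Robot

A 6-joint arm with a two-finger parallel gripper is mounted at the origin on the work surface. World frame = base frame: x ahead of the robot, y to its left, z up, the work surface at z = 0. Lengths are in mm, angles in rad, forces in N, time in s.
With the tool pointing down it reaches from about 275 to 750 mm from the base axis. Payload 10.2 kg.
Tool frame: the origin (TCP) lies at the centre of the arm's flange, where the gripper is bolted on; the fingertips stand 173 mm ahead of it and the grasp point (between the pads) lies 155 mm ahead of it; y points along the fingers, z is the direction in which the jaws open and shut, and the axes are right-handed (so a half turn about y gives the same grasp; the last joint's range is limited). The gripper opens to 85 mm and grips with 20 to 120 N. Pads are 22 mm wide; open, the fingers measure 114 mm over their backs; the gripper's body (76 mm by 85 mm) begins 54 mm behind the grasp point. The pads swing forward as they close: fully open they stand 13 mm farther back than shut.
Start: joints at [1.076, 0.313, 1.498, -0, 1.331, -0.223], TCP at [140.958, 505.73, 404.694] pointing down, gripper open.
Joint ranges: [-2.94, 2.94], [-0.97, 2.17], [0.19, 2.56], [-1.23, 4.37], [0.02, 3.11], [-2.88, 2.88]. Speed limits (rad/s): [2.39, 2.39, 3.01, 3.14, 3.14, 3.14].

## Interface

Orientations are given as a unit quaternion [w, x, y, z].
In Python, from rig import sensors, vision, ctrl gives the robot as it stands. The module is installed in compiled form; this text tells all that it offers.
- The arm moves only by the shell command python3 -m creep 'ROWS' [FORCE]. ROWS is JSON, a list of rows, each an object of numbers: "hand": the gripper's target within -1 to 1 (shut at 1, half-way at 0, fully open at -1); "dx", "dy", "dz": the shift along the tool's x, y, z in mm; "roll": the turn about the tool's y in degrees. A call has 1 to 10 rows; each row is the pose to reach, as a shift and turn from the pose commanded when the call began, along the tool's axes at that moment; what a row does not reach only later rows make up. A row lasts 1/12 s, in which the tool goes at most 41.7 mm and 7.16 degrees, less where a joint would pass 70% of its speed; a pose out of reach is approached as far as the arm can. A call with a gripper value outside its range is refused whole. The fingers move at their own pace and stop on an object; FORCE is the grip in N (left out, the last holds). Time passes only in rows, so rows that repeat a pose let the fingers close. It gives the time, the measured TCP pose, the force and the opening at its end, in the units of the state.
- sensors.sense(): the state, without advancing time (a new reading comes with each control period).
- vision.capture(name): name is "scene" or "top"; returns the picture (420x560x3 uint8, red, green, blue); there is no depth.
- vision.camera_params(name): a dict with "vertical_fov" (degrees; the focal length in pixels is half the picture's height over the tangent of half this angle, whatever the lens; pixels are square), "cx", "cy" (the principal point, pixels), "origin" and "orientation" of the camera in the world. Camera axes: x right, y up, looking along -z (the intrinsics and any distortion apply to the point x, -y, -z); pixel columns grow to the right and rows downward; lengths in mm; the calibration is good to about 2 mm. A picture is of the moment at which its call begins. camera_params takes no time and is no camera call.
- ctrl.finish_job(): hands the job in, once; it reports no verdict.
The state is a dict: "time_s": time; "joints": joint angles; "dq": joint speeds; "tau": joint torques, N m; "eef_pos": TCP position; "ee_rot": TCP orientation; "force": force on the tool from outside, world axes, zero at the start; "wrist_torque": the same for the moment, N m; "grip_width": opening from 0.0 (shut) to 1.0 (fully open).
Only numpy, scipy, OpenCV 4.12 (cv2) and the standard library are available. Lean on these libraries where they do the work, as an engineer would, in place of code of your own. Each camera call takes 0.05 s, during which the arm holds its last target.

## Task

Find the gap between the black roller and its sprung yellow scraper plate with the gauge leaves. Starting with the thinnest leaf (green, then white, orange, red), push each one gently straight down into the gap, flat between roller and plate, until its end is about 15 mm below the roller's axle; if it slides loosely, put it back upright in the rack. Leave the first leaf that binds standing in the gap, gripped by the plate alone, with the others in the rack. Do not knock the bearing, carton or tin.

Things in the scene. Friction and masses are not known exactly. Their poses are not given: they have to be found in the camera images.
- nip (a point): Point in the gap's mouth region: the middle of the roller's side surface, at axle height, facing the yellow plate; 75 mm above the table. Its x axis is level and points from the roller to the plate straight across the gap, y runs along the roller, z up. The gap (roller to plate face at this height) is unknown and differs each time: between 6.5 and 11.5 mm.
- stand: Blue roller stand, fixed, may be turned; base 190 x 200 mm, 15 mm thick. Origin under the nip point, on the table, same axes as nip. Black roller: radius 30 mm, 150 mm long, does not turn, axle along y at x = -30, z = 75 mm, so its top is at z = 105 mm. Blue brackets hold its ends at y = -88 and +88 mm, tops at z = 90 mm.
- plate (a joint): Push-back of the yellow scraper plate from rest, away from the roller, in m: 0 at rest, stop at 0.008; spring 6 N at rest plus 0.25 N per mm. Upright face 110 mm long from 25 mm below to 10 mm above the nip, then a lip leaning 7 mm outwards, edge 24 mm above the nip. A leaf thinner than the gap drops about 25 mm when let go; a thicker one pushes the plate back by the difference and is held: it binds.
- rack_top (a point): Centre of the top face of the fixed wooden gauge rack, 75 mm above the table; top 60 (x) x 180 (y) mm, 10 mm thick, may be turned. Four through slots at y = -63, -21, +21, +63 mm, each 19 (x) x 25 (y) mm; the leaves hang in them by the underside of their handles. Which leaf is in which slot differs each time; a leaf may go back in any free slot.
- green_grip (a point): Centre of the green handle of the 6 mm gauge leaf. Handle: 24 mm (x) by 30 mm (y) by 44 mm high block, so its underside is 22 mm below this point. Below it hangs a flat steel blade 6 mm thick (x), 20 mm wide (y), 60 mm long, centred under the handle, with a rounded end 82 mm below this point. About 110 g. At the start it hangs upright in the rack, its x axis across the rack.
- white_grip (a point): Centre of the white handle of the 9 mm gauge leaf. Handle: 24 mm (x) by 30 mm (y) by 44 mm high block, so its underside is 22 mm below this point. Below it hangs a flat steel blade 9 mm thick (x), 20 mm wide (y), 60 mm long, centred under the handle, with a rounded end 82 mm below this point. About 110 g. At the start it hangs upright in the rack, its x axis across the rack.
- orange_grip (a point): Centre of the orange handle of the 12 mm gauge leaf. Handle: 24 mm (x) by 30 mm (y) by 44 mm high block, so its underside is 22 mm below this point. Below it hangs a flat steel blade 12 mm thick (x), 20 mm wide (y), 60 mm long, centred under the handle, with a rounded end 82 mm below this point. About 110 g. At the start it hangs upright in the rack, its x axis across the rack.
- red_grip (a point): Centre of the red handle of the 15 mm gauge leaf. Handle: 24 mm (x) by 30 mm (y) by 44 mm high block, so its underside is 22 mm below this point. Below it hangs a flat steel blade 15 mm thick (x), 20 mm wide (y), 60 mm long, centred under the handle, with a rounded end 82 mm below this point. About 110 g. At the start it hangs upright in the rack, its x axis across the rack.
- carton_mid (a point): Centre of a brown parts carton, 70 x 100 x 50 mm: leave alone.
- tin_mid (a point): Centre of a blue tin, 66 mm diameter, 90 mm high: leave alone.
- bearing_mid (a point): Centre of a steel bearing ring lying flat, 72 mm diameter, 20 mm high: leave alone.
Not all that is in view belongs to the job. Of the things like the part that bears green_grip, leave any that is turquoise; of the rest the smaller one is meant. What is shaped like the part that bears rack_top but turquoise is not meant.

How it is judged (in metres and radians):
On the way, in this order (a step that is already met when the one before it is completed fails the run):
1. the green (6 mm) leaf is tried: its end at least 4 mm below the axle in the gap (z of green_grip in the frame of nip between 0.05 and 0.078 m and x of green_grip in the frame of nip between -0.002 and 0.022 m and y of green_grip in the frame of nip between -0.05 and 0.05 m and angle between green_grip's own z axis and vertical below 0.15 rad), for 0.1 s.
2. the white (9 mm) leaf is tried in the same way (z of white_grip in the frame of nip between 0.05 and 0.078 m and x of white_grip in the frame of nip between -0.002 and 0.022 m and y of white_grip in the frame of nip between -0.05 and 0.05 m and angle between white_grip's own z axis and vertical below 0.15 rad), for 0.1 s.
At the end, for the whole second after the job is handed in: The white or the orange leaf, whichever is the first to bind, stands free in the gap, upright within 0.15 rad and flat to the roller within 0.15 rad, its end 4 to 32 mm below the axle, the plate pushed back by 0.1 to 3.2 mm by it; the other three hang upright in the rack; all at rest (((z of white_grip in the frame of nip between 0.05 and 0.078 m and x of white_grip in the frame of nip between -0.002 and 0.022 m and y of white_grip in the frame of nip between -0.05 and 0.05 m and angle between white_grip's own z axis and vertical below 0.15 rad and angle between the x axis of white_grip and the x axis of nip, either way round below 0.15 rad and (z of green_grip in the frame of rack_top between 0.016 and 0.027 m and x of green_grip in the frame of rack_top between -0.012 and 0.012 m and y of green_grip in the frame of rack_top between -0.075 and 0.075 m and angle between green_grip's own z axis and vertical below 0.1 rad) and (z of orange_grip in the frame of rack_top between 0.016 and 0.027 m and x of orange_grip in the frame of rack_top between -0.012 and 0.012 m and y of orange_grip in the frame of rack_top between -0.075 and 0.075 m and angle between orange_grip's own z axis and vertical below 0.1 rad) and (z of red_grip in the frame of rack_top between 0.016 and 0.027 m and x of red_grip in the frame of rack_top between -0.012 and 0.012 m and y of red_grip in the frame of rack_top between -0.075 and 0.075 m and angle between red_grip's own z axis and vertical below 0.1 rad)) or (z of orange_grip in the frame of nip between 0.05 and 0.078 m and x of orange_grip in the frame of nip between -0.002 and 0.022 m and y of orange_grip in the frame of nip between -0.05 and 0.05 m and angle between orange_grip's own z axis and vertical below 0.15 rad and angle between the x axis of orange_grip and the x axis of nip, either way round below 0.15 rad and (z of green_grip in the frame of rack_top between 0.016 and 0.027 m and x of green_grip in the frame of rack_top between -0.012 and 0.012 m and y of green_grip in the frame of rack_top between -0.075 and 0.075 m and angle between green_grip's own z axis and vertical below 0.1 rad) and (z of white_grip in the frame of rack_top between 0.016 and 0.027 m and x of white_grip in the frame of rack_top between -0.012 and 0.012 m and y of white_grip in the frame of rack_top between -0.075 and 0.075 m and angle between white_grip's own z axis and vertical below 0.1 rad) and (z of red_grip in the frame of rack_top between 0.016 and 0.027 m and x of red_grip in the frame of rack_top between -0.012 and 0.012 m and y of red_grip in the frame of rack_top between -0.075 and 0.075 m and angle between red_grip's own z axis and vertical below 0.1 rad))) and value of joint plate between 0.0001 and 0.0032 m and linear speed of each of green, white, orange, red below 0.02 m/s); the robot touches nothing.
It fails at once if a leaf pressed against the roller or plate with more than 25 N (contact force between any of green, white, orange, red and stand above 25 N or contact force between any of green, white, orange, red and plate above 25 N).
It fails at once if the plate is forced back more than 5 mm (value of joint plate above 0.005 m).
It fails at once if the bearing, carton or tin is moved by more than 30 mm (distance of any of bearing_mid, carton_mid, tin_mid from where it was at the start of the episode above 0.03 m).
It also fails if it takes over 72 s, if anything falls off the work surface, if the arm or the gripper's body presses on something with over 40 N, if the wrist force passes 120 N, or if a joint passes its speed limit or range.

## Working session

There is one attempt and no reset: what is moved stays moved. The work goes in short steps, Python scripts to look and compute and a shell command to move; the robot and the scene stay as the last step left them, time stands still between calls to the robot, and variables do not carry over. Pictures are saved under pics/ and viewed, and the job is handed in when it is done.

```bash
mkdir -p pics; cat > h.py <<'E'
import numpy as np, cv2, json
from rig import sensors, vision, ctrl
from scipy.spatial.transform import Rotation as R
def rot(q): return R.from_quat([q[1],q[2],q[3],q[0]]).as_matrix()
E
python3 - <<'E'
from h import *
for n in ("scene","top"):
    im=vision.capture(n); cv2.imwrite(f"pics/{n}0.png",im[:,:,::-1]); print(vision.camera_params(n))
s=sensors.sense(); print(s); print(rot(s['ee_rot']).round(3))
E
```

```text
{'vertical_fov': 54.9081018618587, 'cx': 276.38742956329423, 'cy': 209.89127911236568, 'origin': array([1265.65163824,  168.13597461,  737.07151083]), 'orientation': array([0.59464175, 0.26456119, 0.31313062, 0.69163414])}
{'vertical_fov': 51.244358963712344, 'cx': 276.9759535677173, 'cy': 205.7053879795397, 'origin': array([ 365.15239092,   71.49172246, 1416.93134738]), 'orientation': array([ 0.70587645,  0.04327996, -0.04465681, -0.70559978])}
{'time_s': 0.1, 'joints': array([ 1.07557635e+00,  3.13400869e-01,  1.49834976e+00, -1.74321905e-05,
        1.33099909e+00, -2.23388273e-01]), 'dq': array([-0.00087477, -0.00166562, -0.00171093, -0.00105532,  0.00157888,
       -0.00080209]), 'tau': array([ 3.83419465e-03, -4.12903869e+01, -2.60141981e+01, -1.41047963e-04,
        3.06667949e-03,  7.77017635e-05]), 'eef_pos': array([140.95322298, 505.69351047, 404.19296689]), 'ee_rot': array([-0.70020061,  0.70097074, -0.09594817,  0.09567168]), 'force': array([ 0.17999035, -0.26583017, -0.55223386]), 'wrist_torque': array([-0.03198441,  0.00422007,  0.01182635]), 'grip_width': 0.9992063272515305}
[[ 0.963 -0.001  0.268]
 [-0.268 -0.001  0.963]
 [-0.    -1.    -0.001]]
```

View pics/scene0.png

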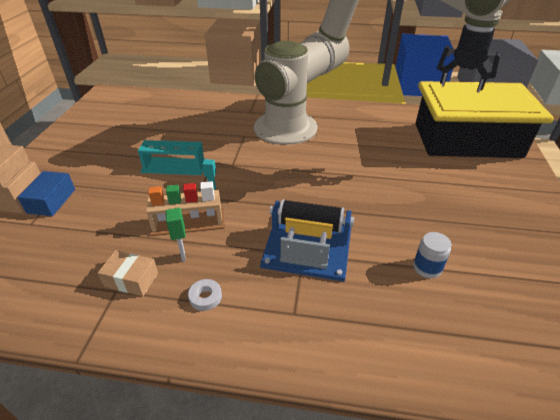

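View pics/top0.png

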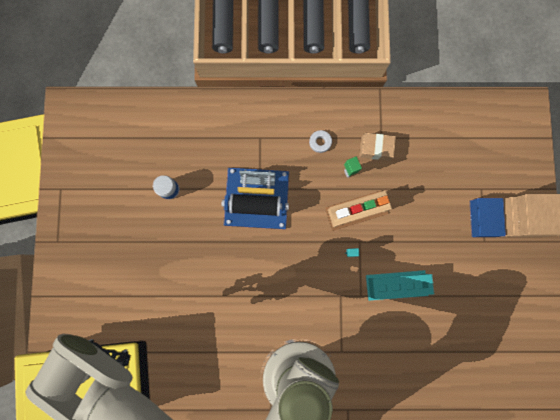

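Top view: the stand is at about (257,198), the wooden rack at (360,209), the turquoise rack at (400,286), a large green leaf at (352,167), a turquoise leaf at (352,252), the carton at (378,146), the bearing at (320,141) and the tin at (165,187).

```bash
python3 - <<'E'
import cv2
a=cv2.imread("pics/scene0.png");b=cv2.imread("pics/top0.png")
cv2.imwrite("pics/s_rack.png",cv2.resize(a[130:280,90:240],None,fx=4,fy=4,interpolation=cv2.INTER_CUBIC))
cv2.imwrite("pics/s_stand.png",cv2.resize(a[190:290,250:370],None,fx=6,fy=6,interpolation=cv2.INTER_CUBIC))
cv2.imwrite("pics/t_all.png",cv2.resize(b[120:300,210:410],None,fx=3.3,fy=3.3,interpolation=cv2.INTER_CUBIC))
E
```

```text
(no output)
```

View pics/s_rack.png

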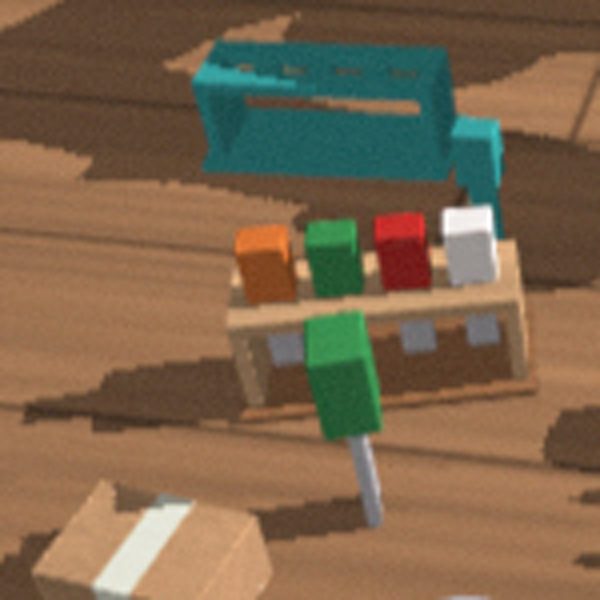

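View pics/s_stand.png

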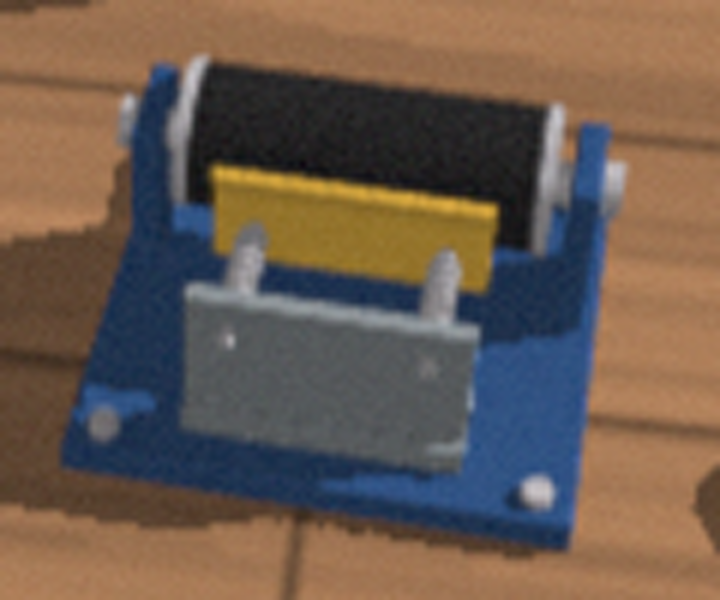

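View pics/t_all.png

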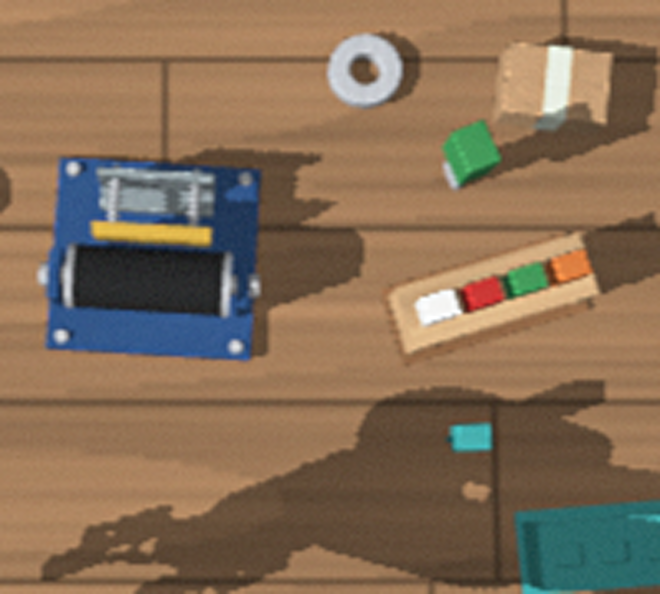

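```bash
cat >> h.py <<'E'
C={n:vision.camera_params(n) for n in ("scene","top")}
def f_(c): return 210/np.tan(np.radians(c["vertical_fov"])/2)
def ray(n,u,v):
    c=C[n];f=f_(c);d=rot(c["orientation"])@np.array([(u-c["cx"])/f,-(v-c["cy"])/f,-1.]);return np.array(c["origin"]),d/np.linalg.norm(d)
def onz(n,u,v,z):
    o,d=ray(n,u,v);return o+d*(z-o[2])/d[2]
def proj(n,p):
    c=C[n];q=rot(c["orientation"]).T@(np.asarray(p,float)-c["origin"]);return np.array([c["cx"]-f_(c)*q[0]/q[2],c["cy"]+f_(c)*q[1]/q[2]])
def tri(pt,ps):
    A=np.zeros((3,3));b=np.zeros(3);L=[]
    for n,p in (("top",pt),("scene",ps)):
        o,d=ray(n,*p);M=np.eye(3)-np.outer(d,d);A+=M;b+=M@o;L.append((o,d))
    x=np.linalg.solve(A,b);return x,[round(float(np.linalg.norm(np.cross(x-o,d))),2) for o,d in L]
COL={"green":((50,90,40),(75,255,255)),"red":((172,120,60),(180,255,255)),"orange":((5,190,150),(14,255,255)),"yellow":((18,130,100),(30,255,255)),"blue":((105,120,40),(125,255,255))}
def mask(im,k):
    h=cv2.cvtColor(im,cv2.COLOR_RGB2HSV)
    if k=="red": return cv2.inRange(h,(172,120,50),(180,255,255))|cv2.inRange(h,(0,180,80),(4,255,255))
    if k=="white": return cv2.inRange(h,(0,0,170),(180,35,255))
    if k=="black": return cv2.inRange(h,(0,0,0),(180,255,45))
    return cv2.inRange(h,*COL[k])
def blobs(m,amin=15):
    n,l,s,c=cv2.connectedComponentsWithStats(m)
    return [(c[i].round(2).tolist(),s[i].tolist()) for i in range(1,n) if s[i][4]>=amin]
E
python3 - <<'E'
from h import *
for n in ("top","scene"):
    im=cv2.imread(f"pics/{n}0.png")[:,:,::-1].copy()
    for k in ("green","red","orange","white","yellow"):
        m=mask(im,k); print(n,k)
        for b in blobs(m): 
            c,s=b
            if (n=="top" and 120<c[1]<300 and 200<c[0]<410) or (n=="scene" and 130<c[1]<300 and 90<c[0]<360): print("  ",b)
E
python3 - <<'E'
import cv2
a=cv2.imread("pics/scene0.png");b=cv2.imread("pics/top0.png")
cv2.imwrite("pics/s_r2.png",cv2.resize(a[175:240,140:230],None,fx=8,fy=8,interpolation=cv2.INTER_NEAREST))
cv2.imwrite("pics/t_r2.png",cv2.resize(b[185:235,320:400],None,fx=9,fy=9,interpolation=cv2.INTER_NEAREST))
cv2.imwrite("pics/t_s2.png",cv2.resize(b[160:235,215:300],None,fx=8,fy=8,interpolation=cv2.INTER_NEAREST))
E
```

```text
top green
   ([352.41, 165.77], [344, 157, 18, 19, 217])
   ([368.76, 204.51], [363, 200, 13, 10, 92])
top red
   ([355.34, 208.8], [350, 204, 12, 10, 79])
top orange
top white
   ([319.72, 140.76], [309, 130, 22, 22, 293])
   ([378.42, 143.6], [375, 134, 8, 21, 139])
   ([345.8, 172.53], [344, 169, 4, 8, 15])
   ([260.53, 172.88], [253, 172, 15, 2, 17])
   ([243.03, 180.26], [241, 174, 4, 13, 31])
   ([267.82, 179.76], [266, 176, 4, 9, 17])
   ([230.18, 204.88], [229, 200, 3, 12, 17])
   ([278.19, 207.43], [277, 202, 3, 13, 21])
   ([342.14, 212.64], [336, 208, 14, 11, 103])
top yellow
   ([255.74, 190.25], [238, 187, 36, 7, 189])
scene green
   ([173.06, 193.75], [166, 185, 15, 19, 235])
   ([175.16, 223.11], [166, 208, 19, 32, 486])
scene red
   ([190.15, 192.11], [183, 183, 14, 19, 215])
scene orange
   ([155.27, 190.15], [149, 187, 13, 9, 60])
scene white
   ([207.44, 186.16], [201, 181, 13, 19, 97])
   ([341.93, 211.53], [341, 208, 3, 8, 15])
   ([124.61, 266.8], [114, 256, 23, 23, 209])
   ([205.04, 292.25], [189, 279, 33, 26, 564])
scene yellow
   ([308.63, 226.9], [285, 217, 48, 21, 611])
```

View pics/s_r2.png

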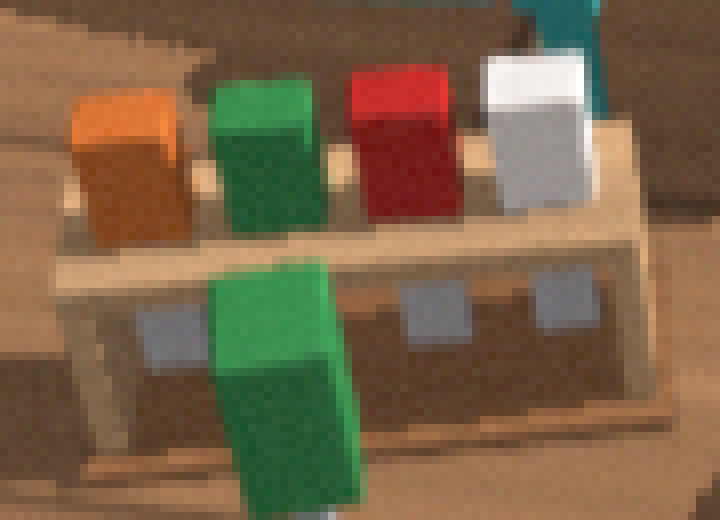

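View pics/t_r2.png

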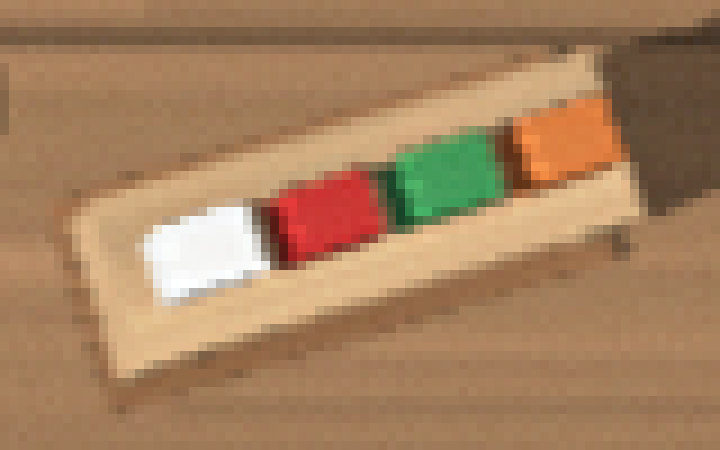

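View pics/t_s2.png

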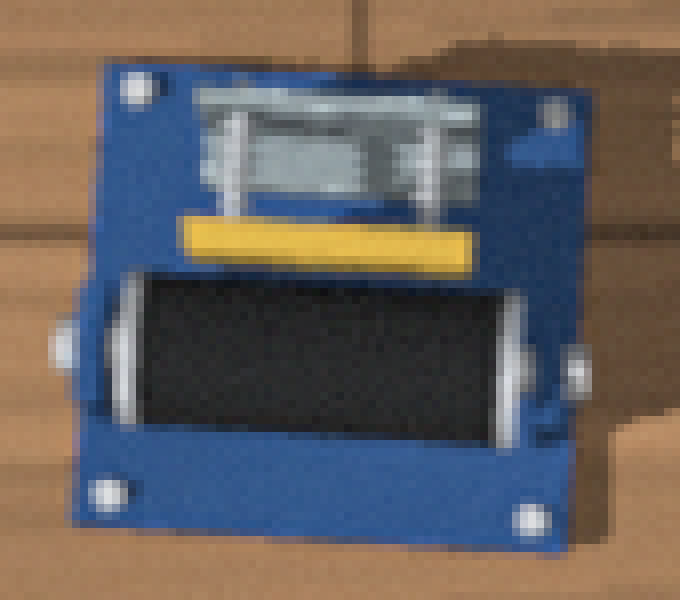

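```bash
cat > m.py <<'E'
from h import *
T=cv2.imread("pics/top0.png");S=cv2.imread("pics/scene0.png")
def face(im,box,k):
    x0,y0,x1,y1=box;c=im[y0:y1,x0:x1].astype(int);h=cv2.cvtColor(im[y0:y1,x0:x1],cv2.COLOR_BGR2HSV).astype(int)
    H,Sa,V=h[...,0],h[...,1],h[...,2]
    m={"green":(H>50)&(H<80)&(Sa>100),"red":((H>170)|(H<5))&(Sa>150),"orange":(H>4)&(H<15)&(Sa>175),"white":(Sa<40)&(V>190)}[k]
    if k!="white":
        t={"green":120,"red":165,"orange":185}[k]; m=m&(V>t)
    m=m.astype(np.uint8)
    n,l,s,ce=cv2.connectedComponentsWithStats(m);i=1+np.argmax(s[1:,4])
    return ce[i]+[x0,y0],int(s[i,4]),(l==i)
tb=(330,190,395,225)
sb={"orange":(145,182,166,210),"green":(164,182,184,204),"red":(181,180,200,205),"white":(198,178,217,205)}
P={}
for k in ("white","red","green","orange"):
    a,na,_=face(T,tb,k);b,nb,_=face(S,sb[k],k);x,e=tri(a,b);P[k]=x
    print(k,a.round(2),na,b.round(2),nb,x.round(1),e,"z119:",onz("top",*a,119).round(1), onz("scene",*b,119).round(1))
ks=list(P);d=P["orange"]-P["white"];print("spacing",[np.linalg.norm(P[ks[i+1]]-P[ks[i]]).round(1) for i in range(3)],"ang",np.degrees(np.arctan2(d[1],d[0])))
# rack top corners (z=75) crop
for lab,off,sc,z,pts in (("rack",(320,185),9,75,[(82,197),(590,57),(640,220),(120,380)]),("base",(215,160),8,15,[(105,63),(592,92),(568,552),(73,524)]),("lip",(215,160),8,99,[(183,215),(472,233),(470,276),(183,255)])):
    q=np.array([onz("top",u/sc+off[0]-.5,v/sc+off[1]-.5,z) for u,v in pts]);print(lab,q.round(1).tolist(),"c",q.mean(0).round(1),"sides",[np.linalg.norm(q[i]-q[(i+1)%4]).round(1) for i in range(4)])
# roller: fit lines on black edges
g=T.max(2)[185:225,225:290]
m=(g<60).astype(np.uint8);n,l,s,ce=cv2.connectedComponentsWithStats(m);i=1+np.argmax(s[1:,4]);print("black",s[i],ce[i])
gray=cv2.cvtColor(T,cv2.COLOR_BGR2GRAY).astype(float)
for u in range(236,276,5): print(u,gray[188:220,u].astype(int).tolist())
E
python3 m.py
```

```text
white [342.23 212.58] 102 [206.92 185.33] 84 [ 507.7 -127.3  114.8] [1.07, 1.07] z119: [ 507.  -125.6  119. ] [ 512.8 -126.4  119. ]
red [356.01 208.31] 74 [189.49 186.04] 67 [ 520.2 -168.1  117.7] [0.87, 0.87] z119: [ 519.8 -167.   119. ] [ 521.8 -168.3  119. ]
green [369.23 204.16] 77 [172.75 187.75] 72 [ 532.6 -207.5  117.6] [0.39, 0.39] z119: [ 532.3 -206.9  119. ] [ 534.3 -207.1  119. ]
orange [382.87 200.21] 67 [155.04 189.47] 72 [ 544.7 -248.9  116.9] [0.35, 0.35] z119: [ 544.3 -248.   119. ] [ 547.1 -247.8  119. ]
spacing [np.float64(42.8), np.float64(41.3), np.float64(43.0)] ang -73.0758581566535
rack [[531.0, -90.6, 75.0], [579.7, -266.5, 75.0], [523.1, -281.9, 75.0], [468.1, -102.7, 75.0]] c [ 525.5 -185.4   75. ] sides [np.float64(182.5), np.float64(58.7), np.float64(187.5), np.float64(64.1)]
base [[666.4, 229.8, 15.0], [654.5, 31.3, 15.0], [466.9, 41.4, 15.0], [478.0, 239.9, 15.0]] c [566.5 135.6  15. ] sides [np.float64(198.9), np.float64(187.9), np.float64(198.8), np.float64(188.7)]
lip [[589.4, 189.7, 99.0], [582.5, 79.6, 99.0], [565.9, 80.3, 99.0], [573.9, 189.6, 99.
[... 562 characters left out ...]
81, 85]
251 [174, 188, 188, 176, 140, 82, 51, 32, 29, 31, 35, 37, 39, 36, 41, 44, 41, 44, 44, 42, 45, 44, 37, 43, 41, 35, 62, 86, 85, 85, 84, 84]
256 [166, 188, 185, 185, 153, 102, 61, 27, 25, 27, 37, 34, 38, 33, 41, 43, 39, 44, 39, 45, 45, 41, 45, 40, 37, 36, 61, 81, 87, 84, 86, 87]
261 [137, 177, 188, 188, 163, 114, 67, 43, 25, 28, 31, 32, 38, 36, 43, 42, 44, 43, 43, 43, 46, 43, 36, 41, 41, 36, 46, 80, 87, 87, 85, 87]
266 [116, 172, 185, 188, 168, 120, 75, 50, 22, 26, 29, 37, 38, 43, 38, 37, 41, 45, 41, 42, 45, 44, 40, 41, 46, 43, 38, 83, 91, 88, 87, 83]
271 [86, 169, 186, 187, 181, 153, 99, 61, 26, 28, 31, 33, 38, 41, 37, 40, 41, 45, 46, 41, 45, 39, 42, 40, 38, 39, 34, 61, 83, 88, 86, 86]
```

```bash
python3 - <<'E'
from h import *
th=np.radians(-3.25);ex=np.array([np.cos(th),np.sin(th),0]);ey=np.array([-ex[1],ex[0],0])
c0=np.array([566.5,135.6,0])
def st(p): d=p-c0;return np.array([d@ex,d@ey,p[2]]).round(1)
for u,v in ((236,213.0),(246,213.6),(256,214.0),(266,214.5)):
    o,d=ray("top",u,v)
    # solve axis x s.t. point(x,75) at distance 30 above-plate side of ray in (x,z) stand plane
    ox,oz=(o-c0)@ex,o[2];dx,dz=d@ex,d[2];L=np.hypot(dx,dz)
    # distance of (x,75) from line
    x=[ox+dx*(75-oz)/dz+s*30*L/abs(dz) for s in (1,)]
    print("axis x (base-centred)",np.round(x,1))
for u,v in ((236,194.2),(246,193.7),(256,194.3),(266,195)):
    o,d=ray("top",u,v);ox,oz=(o-c0)@ex,o[2];dx,dz=d@ex,d[2];L=np.hypot(dx,dz)
    print("axis from upper",round(ox+dx*(75-oz)/dz-30*L/abs(dz),1))
for u,v in ((241,191.6),(246,191.9),(251,192.2),(256,192.6),(266,193)):
    print("plate lower face @85",st(onz("top",u,v,85)))
for u,v in ((241,186.9),(256,187.7),(266,188.2)): print("lip back @99",st(onz("top",u,v,99)))
print("black c",st(onz("top",254.46,204.16,105)))
E
```

```text
axis x (base-centred) [-29.3]
axis x (base-centred) [-29.4]
axis x (base-centred) [-28.9]
axis x (base-centred) [-28.7]
axis from upper -31.4
axis from upper -28.0
axis from upper -28.1
axis from upper -28.6
plate lower face @85 [ 6.4 44.5 85. ]
plate lower face @85 [ 6.4 29.1 85. ]
plate lower face @85 [ 6.3 13.6 85. ]
plate lower face @85 [ 6.  -1.8 85. ]
plate lower face @85 [  6.5 -32.6  85. ]
lip back @99 [18.8 44.2 99. ]
lip back @99 [18.9 -1.6 99. ]
lip back @99 [ 19.1 -32.2  99. ]
black c [-32.6  -0.5 105. ]
```

```bash
python3 - <<'E'
import cv2
a=cv2.imread("pics/scene0.png")
cv2.imwrite("pics/s_s2.png",cv2.resize(a[195:245,265:355],None,fx=8,fy=8,interpolation=cv2.INTER_NEAREST))
E
```

```text
(no output)
```

View pics/s_s2.png

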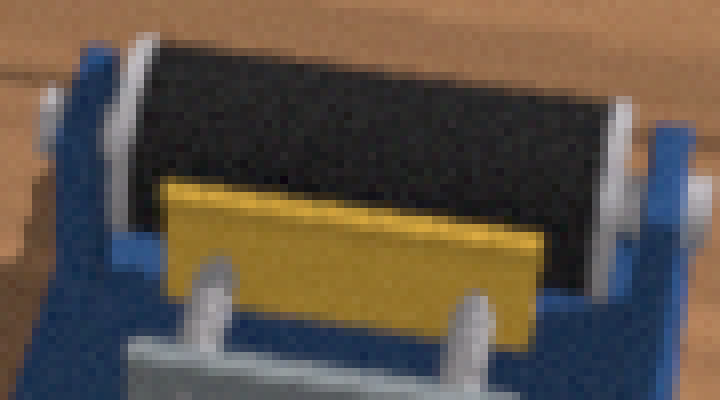

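```bash
cat > to.py <<'E'
import sys
from h import *
# usage: to.py x y z yawdeg(of tool z axis mod 180 -> nearest)
s=sensors.sense();Rm=rot(s['ee_rot']);p=np.array(s['eef_pos']);t=np.array([float(v) for v in sys.argv[1:4]])
d=Rm.T@(t-p);y=np.degrees(np.arctan2(Rm[1,2],Rm[0,2]));
dy=(float(sys.argv[4])-y+90)%180-90 if len(sys.argv)>4 else 0
print("t",round(s['time_s'],2),"pos",p.round(1),"yaw",round(y,2),"tilt",Rm[:,1].round(4),"j6",round(float(s['joints'][5]),3),"F",np.round(s['force'],2),"w",round(s['grip_width'],3))
print("dx %.1f dy %.1f dz %.1f roll %.2f"%(d[0],d[1],d[2],-dy))
E
python3 to.py 532.4 -207 404 16.9
python3 -m creep '[{"hand":-1,"dx":567.5,"dz":-581,"roll":57.5},{"hand":-1,"dx":567.5,"dz":-581,"roll":57.5},{"hand":-1,"dx":567.5,"dz":-581,"roll":57.5},{"hand":-1,"dx":567.5,"dz":-581,"roll":57.5},{"hand":-1,"dx":567.5,"dz":-581,"roll":57.5},{"hand":-1,"dx":567.5,"dz":-581,"roll":57.5},{"hand":-1,"dx":567.5,"dz":-581,"roll":57.5},{"hand":-1,"dx":567.5,"dz":-581,"roll":57.5},{"hand":-1,"dx":567.5,"dz":-581,"roll":57.5},{"hand":-1,"dx":567.5,"dz":-581,"roll":57.5}]' 40
python3 to.py 532.4 -207 404 16.9
```

```text
t 0.1 pos [141.  505.7 404.2] yaw 74.43 tilt [-5.e-04 -1.e-03 -1.e+00] j6 -0.223 F [ 0.18 -0.27 -0.55] w 0.999
dx 568.4 dy 0.7 dz -581.4 roll 57.53
t 0.1 pos [141.  505.7 404.2] yaw 74.43 tilt [-5.e-04 -1.e-03 -1.e+00] j6 -0.223 F [ 0.18 -0.27 -0.55] w 0.999
dx 568.4 dy 0.7 dz -581.4 roll 57.53invalid input
```

```bash
python3 -m creep '[{"hand":-1,"dx":567.5,"dy":0,"dz":-581,"roll":57.5}]'; python3 to.py 532.4 -207 404 16.9
```

```text
time_s: 0.18
eef_pos: [159.6, 471.4, 403.7]
ee_rot: [0.694, -0.693, 0.138, -0.137]
force: [2.2, 0.6, 0.4]
grip_width: 1.0
t 0.18 pos [159.6 471.4 403.7] yaw 67.53 tilt [-1.3e-03  4.0e-04 -1.0e+00] j6 -0.171 F [2.16 0.58 0.36] w 1.0
dx 603.8 dy -1.0 dz -484.4 roll 50.63
```

```bash

python3 -m creep '[{"hand":-1,"dx":604,"dy":0,"dz":-484,"roll":50.6},{"hand":-1,"dx":604,"dy":0,"dz":-484,"roll":50.6},{"hand":-1,"dx":604,"dy":0,"dz":-484,"roll":50.6},{"hand":-1,"dx":604,"dy":0,"dz":-484,"roll":50.6},{"hand":-1,"dx":604,"dy":0,"dz":-484,"roll":50.6},{"hand":-1,"dx":604,"dy":0,"dz":-484,"roll":50.6},{"hand":-1,"dx":604,"dy":0,"dz":-484,"roll":50.6},{"hand":-1,"dx":604,"dy":0,"dz":-484,"roll":50.6},{"hand":-1,"dx":604,"dy":0,"dz":-484,"roll":50.6},{"hand":-1,"dx":604,"dy":0,"dz":-484,"roll":50.6}]' 40
python3 to.py 532.4 -207 404 16.9
```

```text
time_s: 1.02
eef_pos: [360.5, 101.2, 404.7]
ee_rot: [0.567, -0.567, 0.422, -0.422]
force: [0.8, 1.1, -0.5]
grip_width: 0.999
t 1.02 pos [360.5 101.2 404.7] yaw 16.66 tilt [ 3.e-04  1.e-04 -1.e+00] j6 -0.333 F [ 0.77  1.13 -0.5 ] w 0.999
dx 344.6 dy 0.8 dz 76.4 roll -0.24
```

```bash

python3 -m creep '[{"hand":-1,"dx":344.6,"dy":84,"dz":76.4,"roll":-0.2},{"hand":-1,"dx":344.6,"dy":84,"dz":76.4,"roll":-0.2},{"hand":-1,"dx":344.6,"dy":84,"dz":76.4,"roll":-0.2},{"hand":-1,"dx":344.6,"dy":84,"dz":76.4,"roll":-0.2},{"hand":-1,"dx":344.6,"dy":84,"dz":76.4,"roll":-0.2},{"hand":-1,"dx":344.6,"dy":84,"dz":76.4,"roll":-0.2},{"hand":-1,"dx":344.6,"dy":84,"dz":76.4,"roll":-0.2},{"hand":-1,"dx":344.6,"dy":84,"dz":76.4,"roll":-0.2},{"hand":-1,"dx":344.6,"dy":84,"dz":76.4,"roll":-0.2},{"hand":-1,"dx":344.6,"dy":84,"dz":76.4,"roll":-0.2}]'
python3 -m creep '[{"hand":-1,"dx":0,"dy":0,"dz":0,"roll":0}]' >/dev/null
python3 to.py 532.4 -207 257 16.9
python3 - <<'E'
from h import *
for n in ("scene","top"):
    im=vision.capture(n); cv2.imwrite(f"pics/{n}1.png",im[:,:,::-1])
a=cv2.imread("pics/scene1.png")[60:260,90:290];b=cv2.imread("pics/top1.png")[140:290,300:450]
cv2.imwrite("pics/c1.png",np.hstack([cv2.resize(a,(400,400)),cv2.resize(b,(400,400))]))
E
```

```text
time_s: 1.85
eef_pos: [533.2, -209.1, 318.2]
ee_rot: [-0.567, 0.567, -0.423, 0.422]
force: [0.2, -0.5, -0.2]
grip_width: 0.998
t 1.93 pos [ 532.3 -205.9  319.4] yaw 16.77 tilt [-0.0018  0.0013 -1.    ] j6 -0.867 F [ 0.12 -0.01 -0.07] w 0.999
dx 1.2 dy 62.4 dz -0.1 roll -0.13
```

View pics/c1.png

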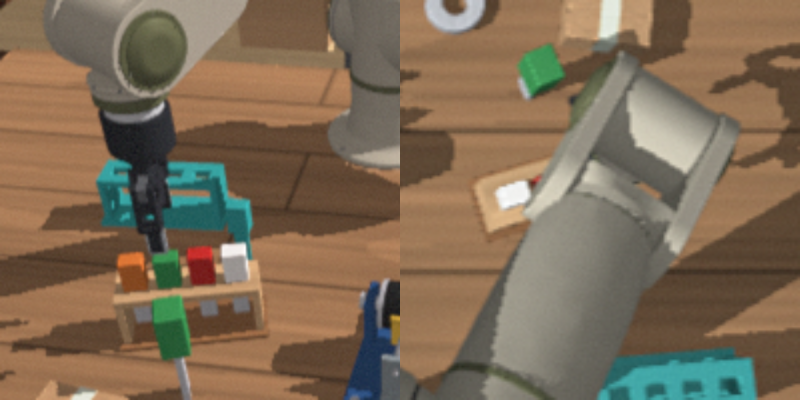

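```bash

python3 -m creep '[{"hand":-1,"dx":1,"dy":20,"dz":0,"roll":0},{"hand":-1,"dx":1,"dy":40,"dz":0,"roll":0},{"hand":-1,"dx":1,"dy":55,"dz":0,"roll":0},{"hand":-1,"dx":1,"dy":62,"dz":0,"roll":0},{"hand":-1,"dx":1,"dy":62,"dz":0,"roll":0},{"hand":-1,"dx":1,"dy":62,"dz":0,"roll":0}]'
python3 to.py 532.4 -207 257 16.9
python3 -m creep '[{"hand":1,"dx":0,"dy":0,"dz":0,"roll":0},{"hand":1,"dx":0,"dy":0,"dz":0,"roll":0},{"hand":1,"dx":0,"dy":0,"dz":0,"roll":0},{"hand":1,"dx":0,"dy":0,"dz":0,"roll":0},{"hand":1,"dx":0,"dy":0,"dz":0,"roll":0},{"hand":1,"dx":0,"dy":0,"dz":0,"roll":0},{"hand":1,"dx":0,"dy":0,"dz":0,"roll":0},{"hand":1,"dx":0,"dy":0,"dz":0,"roll":0}]' 40
python3 to.py 532.4 -207 257 16.9
python3 - <<'E'
from h import *
for n in ("scene",):
    im=vision.capture(n); cv2.imwrite(f"pics/{n}2.png",im[:,:,::-1])
a=cv2.imread("pics/scene2.png")[130:250,110:250]
cv2.imwrite("pics/c2.png",cv2.resize(a,None,fx=5,fy=5))
E
```

```text
time_s: 2.53
eef_pos: [532.6, -205.4, 259.6]
ee_rot: [0.568, -0.568, 0.421, -0.421]
force: [0.9, 0.3, 0.9]
grip_width: 1.0
t 2.53 pos [ 532.6 -205.4  259.6] yaw 16.91 tilt [ 8.e-04 -5.e-04 -1.e+00] j6 -0.868 F [0.91 0.34 0.85] w 1.0
dx 1.4 dy 2.6 dz -0.7 roll 0.01
time_s: 3.2
eef_pos: [532.5, -206.0, 259.0]
ee_rot: [-0.568, 0.568, -0.421, 0.421]
force: [-1.6, 0.6, 4.2]
grip_width: 0.273
t 3.2 pos [ 532.5 -206.   259. ] yaw 16.87 tilt [ 3.e-04 -2.e-04 -1.e+00] j6 -0.868 F [-1.6   0.58  4.19] w 0.273
dx 1.0 dy 2.0 dz -0.4 roll -0.03
```

View pics/c2.png

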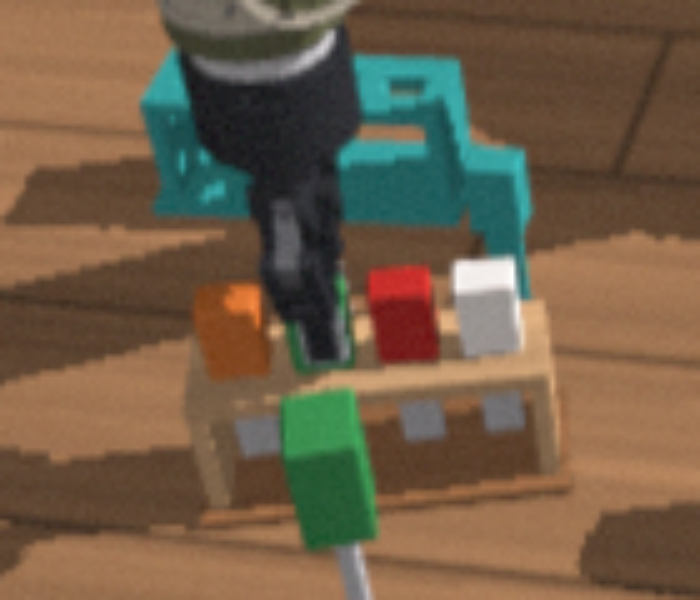

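```bash

python3 -m creep '[{"hand":1,"dx":0,"dy":-10,"dz":0,"roll":0},{"hand":1,"dx":0,"dy":-40,"dz":0,"roll":0},{"hand":1,"dx":0,"dy":-80,"dz":0,"roll":0},{"hand":1,"dx":0,"dy":-115,"dz":0,"roll":0},{"hand":1,"dx":0,"dy":-115,"dz":0,"roll":0}]'
python3 to.py 571 135.2 374 -3.3
```

```text
time_s: 3.67
eef_pos: [532.9, -206.0, 381.3]
ee_rot: [0.568, -0.568, 0.417, -0.426]
force: [0.5, -0.5, 0.2]
grip_width: 0.276
t 3.67 pos [ 532.9 -206.   381.3] yaw 16.88 tilt [ 0.0102 -0.0066 -0.9999] j6 -0.868 F [ 0.53 -0.46  0.19] w 0.276
dx -315.5 dy 5.5 dz 135.5 roll 20.18
```

```bash

python3 -m creep '[{"hand":1,"dx":-315,"dy":0,"dz":135.5,"roll":20.2},{"hand":1,"dx":-315,"dy":0,"dz":135.5,"roll":20.2},{"hand":1,"dx":-315,"dy":0,"dz":135.5,"roll":20.2},{"hand":1,"dx":-315,"dy":0,"dz":135.5,"roll":20.2},{"hand":1,"dx":-315,"dy":0,"dz":135.5,"roll":20.2},{"hand":1,"dx":-315,"dy":0,"dz":135.5,"roll":20.2},{"hand":1,"dx":-315,"dy":0,"dz":135.5,"roll":20.2},{"hand":1,"dx":-315,"dy":0,"dz":135.5,"roll":20.2},{"hand":1,"dx":-315,"dy":0,"dz":135.5,"roll":20.2},{"hand":1,"dx":-315,"dy":0,"dz":135.5,"roll":20.2}]'
python3 -m creep '[{"hand":1,"dx":0,"dy":0,"dz":0,"roll":0},{"hand":1,"dx":0,"dy":0,"dz":0,"roll":0},{"hand":1,"dx":0,"dy":0,"dz":0,"roll":0}]' >/dev/null
python3 to.py 571 135.2 374 -3.3
python3 - <<'E'
from h import *
for n in ("scene","top"):
    im=vision.capture(n); cv2.imwrite(f"pics/{n}3.png",im[:,:,::-1])
a=cv2.imread("pics/scene3.png")[130:280,240:380];b=cv2.imread("pics/top3.png")[130:280,200:340]
cv2.imwrite("pics/c3.png",np.hstack([cv2.resize(a,(400,430),interpolation=cv2.INTER_CUBIC),cv2.resize(b,(400,430))]))
E
```

```text
time_s: 4.5
eef_pos: [570.5, 138.3, 373.6]
ee_rot: [0.487, -0.486, 0.513, -0.513]
force: [0.3, -0.2, -0.8]
grip_width: 0.271
t 4.75 pos [570.9 133.5 373.8] yaw -3.43 tilt [-1.e-04 -2.e-04 -1.e+00] j6 0.09 F [-0.19 -1.18  0.83] w 0.274
dx -1.7 dy -0.2 dz 0.0 roll -0.13
```

View pics/c3.png

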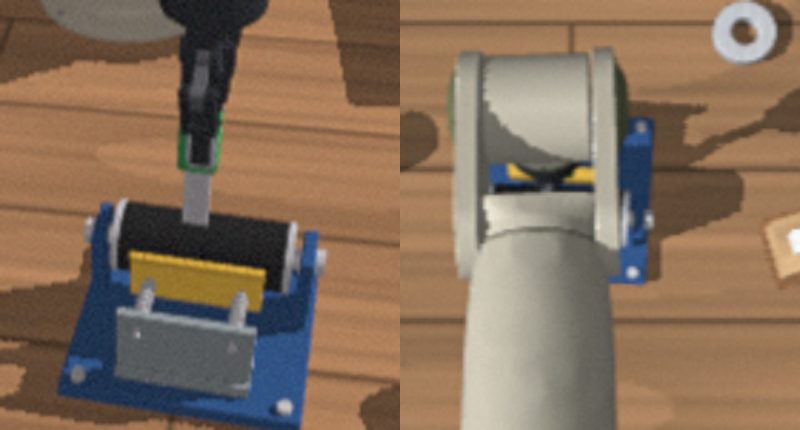

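```bash
python3 - <<'E'
from h import *
a=cv2.imread("pics/scene3.png")
cv2.imwrite("pics/c4.png",cv2.resize(a[175:245,275:350],None,fx=8,fy=8,interpolation=cv2.INTER_NEAREST))
print(proj("scene",(573.9,133.3,130)),proj("scene",(570.9,133.5,130)))
E
```

```text
[309.49888357 208.21855038] [309.70823938 207.36537648]
```

View pics/c4.png

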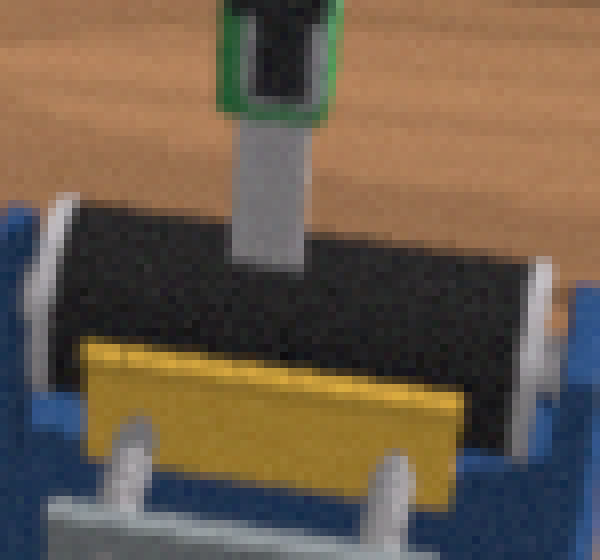

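```bash
python3 - <<'E'
from h import *
th=np.radians(-3.3);ex=np.array([np.cos(th),np.sin(th),0]);ey=np.array([-ex[1],ex[0],0]);c0=np.array([566.5,135.6,0])
def st(p): d=p-c0;return np.array([d@ex,d@ey,p[2]]).round(1)
for n,pts in (("lip roller-side z99",[(284.75,216.75),(308.5,220.2),(332.6,223.9)]),("lip back z99",[(284.75,218.8),(332.4,226)])):
    print(n,[st(onz("scene",u,v,99)).tolist() for u,v in pts])
print("blade",st(onz("scene",307.9,208.25,130)))
print("tcp",st(np.array([570.9,133.5,0])))
# roller top silhouette in scene: tangent ray, axis z=75
for u,v in ((290,200.5),(307,203.5),(335,207.5)):
    o,d=ray("scene",u,v);ox,oz=(o-c0)@ex,o[2];dx,dz=d@ex,d[2];L=np.hypot(dx,dz)
    print("axis",round(ox+dx*(75-oz)/dz+30*L/abs(dz),1))
E
```

```text
lip roller-side z99 [[13.8, -57.7, 99.0], [14.3, -1.7, 99.0], [15.4, 54.1, 99.0]]
lip back z99 [[20.7, -56.3, 99.0], [22.4, 54.4, 99.0]]
blade [  8.4  -5.4 130. ]
tcp [ 4.5 -1.8  0. ]
axis -28.2
axis -25.4
axis -24.4
```

```bash

python3 -m creep '[{"hand":1,"dx":0,"dy":15,"dz":-1.2,"roll":0},{"hand":1,"dx":0,"dy":30,"dz":-1.2,"roll":0},{"hand":1,"dx":0,"dy":40,"dz":-1.2,"roll":0},{"hand":1,"dx":0,"dy":40,"dz":-1.2,"roll":0},{"hand":1,"dx":0,"dy":40,"dz":-1.2,"roll":0},{"hand":1,"dx":0,"dy":40,"dz":-1.2,"roll":0}]'
python3 to.py 569.8 135.2 304 -3.3
python3 -m creep '[{"hand":1,"dx":0,"dy":2,"dz":0,"roll":0},{"hand":1,"dx":0,"dy":4,"dz":0,"roll":0},{"hand":1,"dx":0,"dy":4,"dz":0,"roll":0}]'
python3 -m creep '[{"hand":1,"dx":0,"dy":2,"dz":0,"roll":0},{"hand":1,"dx":0,"dy":4,"dz":0,"roll":0},{"hand":1,"dx":0,"dy":4,"dz":0,"roll":0}]'
python3 to.py 569.8 135.2 304 -3.3
```

```text
time_s: 5.35
eef_pos: [569.8, 134.7, 334.6]
ee_rot: [-0.486, 0.485, -0.514, 0.515]
force: [-0.4, -0.2, -0.2]
grip_width: 0.274
t 5.35 pos [569.8 134.7 334.6] yaw -3.35 tilt [ 0.0014  0.     -1.    ] j6 0.091 F [-0.4  -0.22 -0.17] w 0.274
dx -0.5 dy 30.6 dz -0.1 roll -0.05
time_s: 5.6
eef_pos: [569.6, 134.9, 329.6]
ee_rot: [0.485, -0.485, 0.514, -0.514]
force: [0.0, -0.4, -0.4]
grip_width: 0.277
time_s: 5.85
eef_pos: [569.5, 134.9, 325.2]
ee_rot: [0.485, -0.485, 0.515, -0.514]
force: [-0.9, -0.2, -1.9]
grip_width: 0.272
t 5.85 pos [569.5 134.9 325.2] yaw -3.33 tilt [-7.e-04 -0.e+00 -1.e+00] j6 0.091 F [-0.85 -0.22 -1.88] w 0.272
dx -0.3 dy 21.2 dz 0.3 roll -0.03
```

```bash

python3 -m creep '[{"hand":1,"dx":0,"dy":2,"dz":0,"roll":0},{"hand":1,"dx":0,"dy":3,"dz":0,"roll":0},{"hand":1,"dx":0,"dy":3,"dz":0,"roll":0}]'
python3 to.py 569.8 135.2 304 -3.3
python3 -m creep '[{"hand":1,"dx":0,"dy":2,"dz":0,"roll":0},{"hand":1,"dx":0,"dy":3,"dz":0,"roll":0},{"hand":1,"dx":0,"dy":3,"dz":0,"roll":0}]'
python3 to.py 569.8 135.2 304 -3.3
```

```text
time_s: 6.1
eef_pos: [569.6, 134.9, 322.4]
ee_rot: [0.485, -0.485, 0.514, -0.514]
force: [-0.0, -1.0, -0.7]
grip_width: 0.277
t 6.1 pos [569.6 134.9 322.4] yaw -3.34 tilt [-4.e-04 -0.e+00 -1.e+00] j6 0.091 F [-0.03 -0.98 -0.73] w 0.277
dx -0.3 dy 18.4 dz 0.2 roll -0.04
time_s: 6.35
eef_pos: [569.6, 134.9, 319.5]
ee_rot: [0.485, -0.485, 0.514, -0.514]
force: [-0.2, -0.3, -1.5]
grip_width: 0.276
t 6.35 pos [569.6 134.9 319.5] yaw -3.33 tilt [-1.e-04 -0.e+00 -1.e+00] j6 0.091 F [-0.2  -0.34 -1.51] w 0.276
dx -0.3 dy 15.5 dz 0.2 roll -0.03
```

```bash

python3 -m creep '[{"hand":1,"dx":0,"dy":2,"dz":0,"roll":0},{"hand":1,"dx":0,"dy":4,"dz":0,"roll":0},{"hand":1,"dx":0,"dy":4,"dz":0,"roll":0}]'
python3 to.py 569.8 135.2 304 -3.3
python3 -m creep '[{"hand":1,"dx":0,"dy":2,"dz":0,"roll":0},{"hand":1,"dx":0,"dy":4,"dz":0,"roll":0},{"hand":1,"dx":0,"dy":4,"dz":0,"roll":0}]'
python3 to.py 569.8 135.2 304 -3.3
```

```text
time_s: 6.6
eef_pos: [569.6, 134.8, 315.4]
ee_rot: [-0.485, 0.485, -0.514, 0.514]
force: [1.8, -0.2, -1.6]
grip_width: 0.272
t 6.6 pos [569.6 134.8 315.4] yaw -3.34 tilt [ 2.e-04 -0.e+00 -1.e+00] j6 0.091 F [ 1.79 -0.24 -1.56] w 0.272
dx -0.4 dy 11.4 dz 0.1 roll -0.04
time_s: 6.85
eef_pos: [569.6, 134.9, 311.3]
ee_rot: [-0.485, 0.485, -0.514, 0.514]
force: [0.9, -0.4, -2.5]
grip_width: 0.272
t 6.85 pos [569.6 134.9 311.3] yaw -3.34 tilt [ 1.e-04 -0.e+00 -1.e+00] j6 0.091 F [ 0.89 -0.38 -2.45] w 0.272
dx -0.3 dy 7.3 dz 0.1 roll -0.04
```

```bash

python3 -m creep '[{"hand":1,"dx":0,"dy":2,"dz":0.4,"roll":0},{"hand":1,"dx":0,"dy":4,"dz":0.4,"roll":0},{"hand":1,"dx":0,"dy":4,"dz":0.4,"roll":0}]'
python3 to.py 569.8 135.2 304 -3.3
python3 -m creep '[{"hand":1,"dx":0,"dy":2,"dz":0,"roll":0},{"hand":1,"dx":0,"dy":3,"dz":0,"roll":0},{"hand":1,"dx":0,"dy":3,"dz":0,"roll":0},{"hand":1,"dx":0,"dy":3,"dz":0,"roll":0}]'
python3 to.py 569.8 135.2 304 -3.3
for i in 1 2 3 4; do python3 -m creep '[{"hand":1,"dx":0,"dy":0,"dz":0.3,"roll":0},{"hand":1,"dx":0,"dy":0,"dz":0.3,"roll":0}]' | grep force; done
python3 - <<'E'
from h import *
a=vision.capture("scene")[:,:,::-1];cv2.imwrite("pics/s5.png",a)
cv2.imwrite("pics/c5.png",cv2.resize(a[165:245,270:350],None,fx=7,fy=7,interpolation=cv2.INTER_NEAREST))
E
```

```text
time_s: 7.1
eef_pos: [569.9, 134.9, 307.2]
ee_rot: [0.485, -0.485, 0.515, -0.514]
force: [0.0, 0.2, -0.8]
grip_width: 0.271
t 7.1 pos [569.9 134.9 307.2] yaw -3.34 tilt [-7.e-04 -0.e+00 -1.e+00] j6 0.091 F [ 0.01  0.19 -0.81] w 0.271
dx -0.3 dy 3.2 dz -0.1 roll -0.04
time_s: 7.43
eef_pos: [570.0, 134.9, 304.6]
ee_rot: [0.485, -0.485, 0.514, -0.514]
force: [0.0, -0.7, -0.7]
grip_width: 0.279
t 7.43 pos [570.  134.9 304.6] yaw -3.33 tilt [-2.e-04  0.e+00 -1.e+00] j6 0.091 F [ 0.01 -0.66 -0.7 ] w 0.279
dx -0.3 dy 0.6 dz -0.2 roll -0.03
force: [-0.5, 0.4, 0.2]
force: [-0.1, 0.4, -0.5]
force: [-0.1, -0.7, -1.2]
force: [-0.3, -0.5, -1.1]
```

View pics/c5.png

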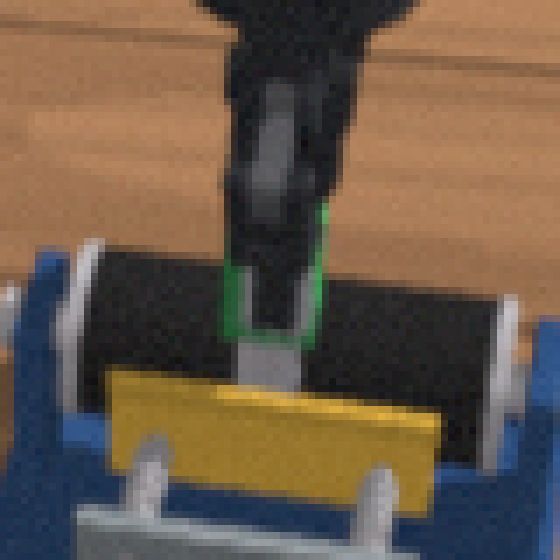

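```bash
python3 to.py 571 135 304.5 -3.3
for i in 1 2 3 4 5; do python3 -m creep '[{"hand":1,"dx":0,"dy":0,"dz":0.4,"roll":0},{"hand":1,"dx":0,"dy":0,"dz":0.4,"roll":0}]' | egrep "force|eef_pos"; done
```

```text
t 8.15 pos [571.2 134.8 304.7] yaw -3.33 tilt [ 0.  0. -1.] j6 0.09 F [-0.52  0.05 -0.91] w 0.275
dx -0.2 dy 0.2 dz -0.2 roll -0.03
eef_pos: [571.6, 134.8, 304.7]
force: [-0.5, -0.4, -0.2]
eef_pos: [572.0, 134.7, 304.7]
force: [-0.3, -0.4, -0.6]
eef_pos: [572.4, 134.7, 304.7]
force: [0.6, -0.1, -0.8]
eef_pos: [572.7, 134.7, 304.7]
force: [-2.0, -0.3, 1.4]
eef_pos: [572.9, 134.8, 304.7]
force: [-4.5, 1.2, 2.9]
```

```bash
python3 -m creep '[{"hand":1,"dx":0,"dy":0,"dz":-2,"roll":0},{"hand":1,"dx":0,"dy":0,"dz":-2.7,"roll":0},{"hand":1,"dx":0,"dy":0,"dz":-2.7,"roll":0}]' | egrep "force|eef_pos"
for i in 1 2 3; do python3 -m creep '[{"hand":1,"dx":0,"dy":0,"dz":-0.3,"roll":0},{"hand":1,"dx":0,"dy":0,"dz":-0.3,"roll":0}]' | egrep "force|eef_pos"; done
```

```text
eef_pos: [570.5, 134.8, 304.7]
force: [0.4, -0.2, -0.5]
eef_pos: [570.2, 134.8, 304.7]
force: [-0.4, 0.1, -1.2]
eef_pos: [569.9, 134.9, 304.7]
force: [-0.2, 0.4, 0.3]
eef_pos: [569.6, 134.9, 304.7]
force: [0.6, 0.6, -0.4]
```

```bash

for i in 1 2 3 4; do python3 -m creep '[{"hand":1,"dx":0,"dy":0,"dz":-0.3,"roll":0},{"hand":1,"dx":0,"dy":0,"dz":-0.3,"roll":0}]' | egrep "force|eef_pos"; done
```

```text
eef_pos: [569.4, 134.9, 304.8]
force: [2.9, 0.0, -2.4]
eef_pos: [569.2, 134.9, 304.7]
force: [3.5, 0.2, -2.0]
eef_pos: [569.0, 134.9, 304.8]
force: [5.9, 1.3, -4.5]
eef_pos: [568.8, 134.9, 304.8]
force: [7.0, -0.4, -5.2]
```

```bash

python3 -m creep '[{"hand":1,"dx":0,"dy":0,"dz":2.1,"roll":0},{"hand":1,"dx":0,"dy":-15,"dz":2.1,"roll":0},{"hand":1,"dx":0,"dy":-40,"dz":2.1,"roll":0},{"hand":1,"dx":0,"dy":-72,"dz":2.1,"roll":0},{"hand":1,"dx":0,"dy":-75,"dz":2.1,"roll":0},{"hand":1,"dx":0,"dy":-75,"dz":2.1,"roll":0}]'
python3 to.py 532.5 -206 378 16.87
```

```text
time_s: 10.9
eef_pos: [570.3, 135.0, 381.6]
ee_rot: [-0.486, 0.485, -0.514, 0.515]
force: [-0.2, 0.2, -0.7]
grip_width: 0.275
t 10.9 pos [570.3 135.  381.6] yaw -3.33 tilt [ 2.6e-03  2.0e-04 -1.0e+00] j6 0.091 F [-0.16  0.16 -0.72] w 0.275
dx 342.6 dy 3.4 dz -18.0 roll -20.20
```

```bash

python3 -m creep '[{"hand":1,"dx":342.5,"dy":0,"dz":-18,"roll":-20.2},{"hand":1,"dx":342.5,"dy":0,"dz":-18,"roll":-20.2},{"hand":1,"dx":342.5,"dy":0,"dz":-18,"roll":-20.2},{"hand":1,"dx":342.5,"dy":0,"dz":-18,"roll":-20.2},{"hand":1,"dx":342.5,"dy":0,"dz":-18,"roll":-20.2},{"hand":1,"dx":342.5,"dy":0,"dz":-18,"roll":-20.2},{"hand":1,"dx":342.5,"dy":0,"dz":-18,"roll":-20.2},{"hand":1,"dx":342.5,"dy":0,"dz":-18,"roll":-20.2},{"hand":1,"dx":342.5,"dy":0,"dz":-18,"roll":-20.2},{"hand":1,"dx":342.5,"dy":0,"dz":-18,"roll":-20.2}]'
python3 -m creep '[{"hand":1,"dx":342.5,"dy":0,"dz":-18,"roll":-20.2}]' >/dev/null 2>&1 & 
sleep 0; wait; python3 to.py 532.5 -206 260 16.87
```

```text
time_s: 11.73
eef_pos: [531.6, -209.8, 377.9]
ee_rot: [-0.567, 0.567, -0.424, 0.421]
force: [0.2, 0.8, -1.9]
grip_width: 0.274
t 11.82 pos [ 542.  -243.1  378.4] yaw 24.05 tilt [-0.004   0.0049 -1.    ] j6 -1.039 F [ 1.11  1.48 -0.87] w 0.272
dx -37.1 dy 118.6 dz 6.6 roll 7.18
```

That last extra row was a mistake: it overshot by one step at safe height. I'll correct it now.

```bash

python3 -m creep '[{"hand":1,"dx":0,"dy":0,"dz":0,"roll":0},{"hand":1,"dx":0,"dy":0,"dz":0,"roll":0},{"hand":1,"dx":0,"dy":0,"dz":0,"roll":0}]' >/dev/null
python3 to.py 532.5 -206 260 16.87
```

```text
t 12.07 pos [ 542.6 -245.7  378.6] yaw 24.0 tilt [-0.0019  0.0017 -1.    ] j6 -1.041 F [-0.35 -0.05 -0.49] w 0.277
dx -40.1 dy 118.7 dz 7.1 roll 7.13
```

```bash

python3 -m creep '[{"hand":1,"dx":-20,"dy":0,"dz":3,"roll":4},{"hand":1,"dx":-40.3,"dy":0,"dz":7,"roll":7.1},{"hand":1,"dx":-40.3,"dy":0,"dz":7,"roll":7.1},{"hand":1,"dx":-40.3,"dy":0,"dz":7,"roll":7.1},{"hand":1,"dx":-40.3,"dy":0,"dz":7,"roll":7.1},{"hand":1,"dx":-40.3,"dy":0,"dz":7,"roll":7.1}]' >/dev/null
python3 to.py 532.5 -206 260 16.87
python3 - <<'E'
from h import *
a=vision.capture("scene")[:,:,::-1];cv2.imwrite("pics/s6.png",a)
cv2.imwrite("pics/c6.png",cv2.resize(a[120:240,120:240],None,fx=5,fy=5))
E
```

```text
t 12.57 pos [ 532.6 -206.9  379.6] yaw 16.95 tilt [-2.e-04 -0.e+00 -1.e+00] j6 -0.871 F [ 0.91  0.24 -0.69] w 0.278
dx -0.9 dy 119.6 dz 0.2 roll 0.08
```

View pics/c6.png

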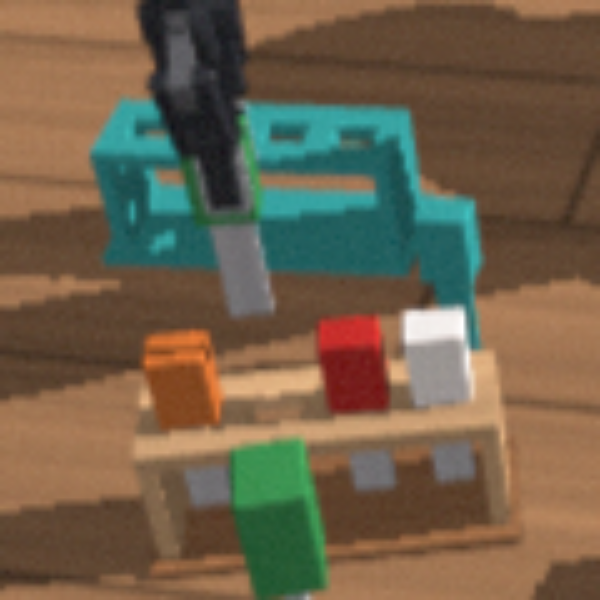

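```bash

python3 -m creep '[{"hand":1,"dx":-0.8,"dy":30,"dz":0,"roll":0},{"hand":1,"dx":-0.8,"dy":44,"dz":0,"roll":0},{"hand":1,"dx":-0.8,"dy":52,"dz":0,"roll":0},{"hand":1,"dx":-0.8,"dy":60,"dz":0,"roll":0},{"hand":1,"dx":-0.8,"dy":66,"dz":0,"roll":0},{"hand":1,"dx":-0.8,"dy":66,"dz":0,"roll":0}]' | grep -v rot
python3 -m creep '[{"hand":1,"dx":0,"dy":15,"dz":0,"roll":0},{"hand":1,"dx":0,"dy":30,"dz":0,"roll":0},{"hand":1,"dx":0,"dy":42,"dz":0,"roll":0},{"hand":1,"dx":0,"dy":49,"dz":0,"roll":0},{"hand":1,"dx":0,"dy":49,"dz":0,"roll":0}]' | grep -v rot
python3 to.py 532.5 -206 259 16.87
```

```text
time_s: 13.12
eef_pos: [532.3, -206.2, 313.0]
force: [-0.5, -0.1, -1.3]
grip_width: 0.273
time_s: 13.53
eef_pos: [532.3, -206.1, 264.0]
force: [0.4, -0.1, -1.0]
grip_width: 0.276
t 13.53 pos [ 532.3 -206.1  264. ] yaw 16.93 tilt [-1.2e-03  7.0e-04 -1.0e+00] j6 -0.87 F [ 0.39 -0.05 -1.03] w 0.276
dx -0.0 dy 5.0 dz 0.3 roll 0.06
```

```bash

python3 -m creep '[{"hand":1,"dx":0,"dy":2,"dz":0,"roll":0},{"hand":1,"dx":0,"dy":4.2,"dz":0,"roll":0},{"hand":1,"dx":0,"dy":4.2,"dz":0,"roll":0},{"hand":0.6,"dx":0,"dy":4.2,"dz":0,"roll":0},{"hand":-1,"dx":0,"dy":4.2,"dz":0,"roll":0},{"hand":-1,"dx":0,"dy":4.2,"dz":0,"roll":0},{"hand":-1,"dx":0,"dy":4.2,"dz":0,"roll":0},{"hand":-1,"dx":0,"dy":4.2,"dz":0,"roll":0}]' | grep -v rot
python3 -m creep '[{"hand":-1,"dx":0,"dy":-10,"dz":0,"roll":0},{"hand":-1,"dx":0,"dy":-35,"dz":0,"roll":0},{"hand":-1,"dx":0,"dy":-60,"dz":0,"roll":0},{"hand":-1,"dx":-20,"dy":-60,"dz":0,"roll":0},{"hand":-1,"dx":-55,"dy":-60,"dz":0,"roll":0},{"hand":-1,"dx":-84,"dy":-60,"dz":0,"roll":0},{"hand":-1,"dx":-84,"dy":-60,"dz":0,"roll":0},{"hand":-1,"dx":-84,"dy":-60,"dz":0,"roll":0}]' | grep -v rot
python3 to.py 508 -126.2 259 16.87
python3 - <<'E'
from h import *
a=vision.capture("scene")[:,:,::-1];cv2.imwrite("pics/s7.png",a)
b=vision.capture("top")[:,:,::-1];cv2.imwrite("pics/t7.png",b)
cv2.imwrite("pics/c7.png",np.hstack([cv2.resize(a[120:240,120:240],(400,400)),cv2.resize(b[140:260,300:420],(400,400))]))
E
```

```text
time_s: 14.2
eef_pos: [532.3, -206.1, 260.7]
force: [-0.4, -0.5, 0.9]
grip_width: 0.829
time_s: 14.87
eef_pos: [507.8, -124.8, 321.6]
force: [0.6, -0.7, 0.1]
grip_width: 1.001
t 14.87 pos [ 507.8 -124.8  321.6] yaw 17.03 tilt [ 1.e-03 -7.e-04 -1.e+00] j6 -0.762 F [ 0.55 -0.68  0.13] w 1.001
dx 1.4 dy 62.6 dz -0.3 roll 0.16
```

View pics/c7.png

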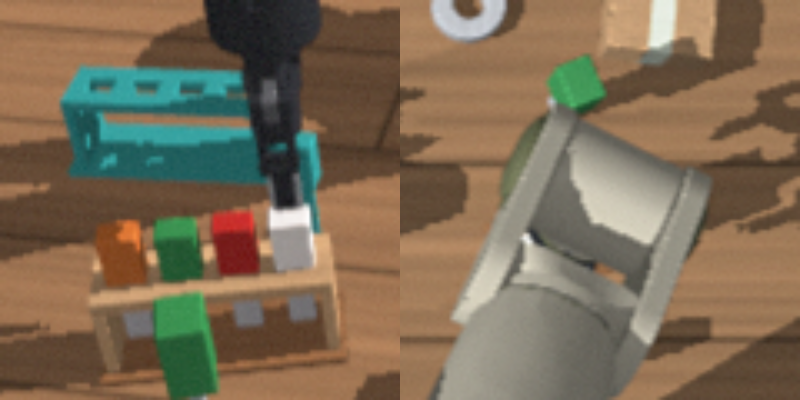

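Green is back upright at scene (173,192), and the gripper is over white at (207,186).

```bash

python3 -m creep '[{"hand":-1,"dx":1.2,"dy":20,"dz":0,"roll":0},{"hand":-1,"dx":1.2,"dy":40,"dz":0,"roll":0},{"hand":-1,"dx":1.2,"dy":55,"dz":0,"roll":0},{"hand":-1,"dx":1.2,"dy":61.5,"dz":0,"roll":0},{"hand":-1,"dx":1.2,"dy":61.5,"dz":0,"roll":0},{"hand":-1,"dx":1.2,"dy":61.5,"dz":0,"roll":0}]' | grep -v rot
python3 -m creep '[{"hand":1,"dx":0,"dy":0,"dz":0,"roll":0},{"hand":1,"dx":0,"dy":0,"dz":0,"roll":0},{"hand":1,"dx":0,"dy":0,"dz":0,"roll":0},{"hand":1,"dx":0,"dy":0,"dz":0,"roll":0},{"hand":1,"dx":0,"dy":0,"dz":0,"roll":0},{"hand":1,"dx":0,"dy":0,"dz":0,"roll":0},{"hand":1,"dx":0,"dy":0,"dz":0,"roll":0},{"hand":1,"dx":0,"dy":0,"dz":0,"roll":0}]' 40 | grep -v rot
python3 to.py 508 -126.2 259 16.87
python3 -m creep '[{"hand":1,"dx":0,"dy":-10,"dz":0,"roll":0},{"hand":1,"dx":0,"dy":-40,"dz":0,"roll":0},{"hand":1,"dx":0,"dy":-80,"dz":0,"roll":0},{"hand":1,"dx":0,"dy":-115,"dz":0,"roll":0},{"hand":1,"dx":0,"dy":-115,"dz":0,"roll":0},{"hand":1,"dx":0,"dy":-115,"dz":0,"roll":0}]'| grep -v rot
python3 to.py 571 135.2 374 -3.3
```

```text
time_s: 15.47
eef_pos: [508.5, -127.5, 259.5]
force: [-1.0, 0.5, 0.5]
grip_width: 0.997
time_s: 16.13
eef_pos: [508.3, -126.9, 259.4]
force: [-1.6, 0.5, 4.8]
grip_width: 0.272
t 16.13 pos [ 508.3 -126.9  259.4] yaw 16.93 tilt [ 4.e-04 -2.e-04 -1.e+00] j6 -0.764 F [-1.64  0.54  4.79] w 0.272
dx -0.7 dy 0.4 dz -0.1 roll 0.06
time_s: 16.63
eef_pos: [508.2, -126.8, 375.7]
force: [-0.0, 0.3, -1.4]
grip_width: 0.278
t 16.63 pos [ 508.2 -126.8  375.7] yaw 16.93 tilt [ 0.0032 -0.0016 -1.    ] j6 -0.764 F [-0.02  0.35 -1.35] w 0.278
dx -232.3 dy 1.5 dz 136.4 roll 20.23
```

```bash

python3 -m creep '[{"hand":1,"dx":-232.3,"dy":0,"dz":136.6,"roll":20.2},{"hand":1,"dx":-232.3,"dy":0,"dz":136.6,"roll":20.2},{"hand":1,"dx":-232.3,"dy":0,"dz":136.6,"roll":20.2},{"hand":1,"dx":-232.3,"dy":0,"dz":136.6,"roll":20.2},{"hand":1,"dx":-232.3,"dy":0,"dz":136.6,"roll":20.2},{"hand":1,"dx":-232.3,"dy":0,"dz":136.6,"roll":20.2},{"hand":1,"dx":-232.3,"dy":0,"dz":136.6,"roll":20.2},{"hand":1,"dx":-232.3,"dy":0,"dz":136.6,"roll":20.2},{"hand":1,"dx":-232.3,"dy":0,"dz":136.6,"roll":20.2},{"hand":1,"dx":-232.3,"dy":0,"dz":136.6,"roll":20.2}]' | grep -v rot
python3 -m creep '[{"hand":1,"dx":0,"dy":0,"dz":0,"roll":0},{"hand":1,"dx":0,"dy":0,"dz":0,"roll":0},{"hand":1,"dx":0,"dy":0,"dz":0,"roll":0}]' >/dev/null
python3 to.py 571.3 135.2 334 -3.3
```

```text
time_s: 17.47
eef_pos: [571.1, 134.8, 372.7]
force: [-0.4, -0.1, -0.1]
grip_width: 0.277
t 17.72 pos [571.3 134.2 374. ] yaw -3.36 tilt [-1.e-04 -0.e+00 -1.e+00] j6 0.09 F [ 0.41 -0.65 -0.76] w 0.275
dx -1.0 dy 40.0 dz -0.0 roll -0.06
```

```bash

python3 -m creep '[{"hand":1,"dx":0,"dy":15,"dz":0,"roll":0},{"hand":1,"dx":0,"dy":30,"dz":0,"roll":0},{"hand":1,"dx":0,"dy":40,"dz":0,"roll":0},{"hand":1,"dx":0,"dy":44,"dz":0,"roll":0},{"hand":1,"dx":0,"dy":44,"dz":0,"roll":0},{"hand":1,"dx":0,"dy":44,"dz":0,"roll":0}]' | grep -v rot
python3 to.py 571.3 135.2 334 -3.3
for i in 1 2 3; do python3 -m creep '[{"hand":1,"dx":0,"dy":1.5,"dz":0,"roll":0},{"hand":1,"dx":0,"dy":2,"dz":0,"roll":0},{"hand":1,"dx":0,"dy":2,"dz":0,"roll":0}]' | egrep "eef|force"; done
```

```text
time_s: 18.22
eef_pos: [571.4, 135.0, 330.5]
force: [0.2, -0.6, 0.1]
grip_width: 0.279
t 18.22 pos [571.4 135.  330.5] yaw -3.29 tilt [ 6.e-04  0.e+00 -1.e+00] j6 0.09 F [ 0.2  -0.58  0.15] w 0.279
dx -0.2 dy -3.5 dz -0.1 roll 0.01
eef_pos: [571.3, 135.2, 328.3]
force: [1.0, 0.3, -1.1]
eef_pos: [571.2, 135.2, 325.9]
force: [-0.5, -0.0, -1.4]
eef_pos: [571.2, 135.2, 323.8]
force: [-0.3, 0.1, -1.2]
```

```bash

for i in 1 2 3; do python3 -m creep '[{"hand":1,"dx":0,"dy":1.5,"dz":0,"roll":0},{"hand":1,"dx":0,"dy":2,"dz":0,"roll":0},{"hand":1,"dx":0,"dy":2,"dz":0,"roll":0}]' | egrep "eef|force"; done
```

```text
eef_pos: [571.2, 135.2, 321.8]
force: [-0.8, -0.2, -1.4]
eef_pos: [571.2, 135.2, 319.8]
force: [-0.5, 0.4, -1.2]
eef_pos: [571.2, 135.2, 318.3]
force: [-3.2, -0.2, 3.7]
```

```bash

for i in 1 2; do python3 -m creep '[{"hand":1,"dx":0,"dy":1,"dz":0,"roll":0},{"hand":1,"dx":0,"dy":1.5,"dz":0,"roll":0},{"hand":1,"dx":0,"dy":1.5,"dz":0,"roll":0}]' | egrep "eef|force"; done
```

```text
eef_pos: [571.3, 135.2, 316.6]
force: [-3.2, -0.1, 4.6]
eef_pos: [571.3, 135.1, 315.0]
force: [-1.5, 0.3, 3.9]
```

```bash

for i in 1 2 3; do python3 -m creep '[{"hand":1,"dx":0,"dy":1.5,"dz":0,"roll":0},{"hand":1,"dx":0,"dy":2,"dz":0,"roll":0},{"hand":1,"dx":0,"dy":2,"dz":0,"roll":0}]' | egrep "eef|force"; done
python3 to.py 571.3 135.2 304 -3.3
```

```text
eef_pos: [571.3, 135.1, 312.9]
force: [-1.6, 1.3, 3.6]
eef_pos: [571.3, 135.1, 310.9]
force: [-2.1, 0.1, 2.8]
eef_pos: [571.3, 135.1, 308.9]
force: [-1.8, 0.4, 3.4]
t 20.97 pos [571.3 135.1 308.9] yaw -3.27 tilt [ 3.e-04 -0.e+00 -1.e+00] j6 0.09 F [-1.84  0.43  3.37] w 0.272
dx -0.1 dy 4.9 dz -0.0 roll 0.03
```

```bash

for i in 1 2; do python3 -m creep '[{"hand":1,"dx":0,"dy":1.5,"dz":0,"roll":0},{"hand":1,"dx":0,"dy":2.2,"dz":0,"roll":0},{"hand":1,"dx":0,"dy":2.2,"dz":0,"roll":0}]' | egrep "eef|force"; done
python3 - <<'E'
from h import *
a=vision.capture("scene")[:,:,::-1];cv2.imwrite("pics/s8.png",a)
E
python3 -m creep '[{"hand":0.6,"dx":0,"dy":0,"dz":0,"roll":0},{"hand":0.3,"dx":0,"dy":0,"dz":0,"roll":0},{"hand":-1,"dx":0,"dy":0,"dz":0,"roll":0},{"hand":-1,"dx":0,"dy":0,"dz":0,"roll":0},{"hand":-1,"dx":0,"dy":0,"dz":0,"roll":0},{"hand":-1,"dx":0,"dy":0,"dz":0,"roll":0}]' | grep -v rot
python3 - <<'E'
from h import *
a=vision.capture("scene")[:,:,::-1];cv2.imwrite("pics/s9.png",a)
o=cv2.imread("pics/s8.png")
cv2.imwrite("pics/c9.png",np.hstack([cv2.resize(x[150:250,265:365],(400,400),interpolation=cv2.INTER_NEAREST) for x in (o,a)]))
E
```

```text
eef_pos: [571.3, 135.1, 306.7]
force: [-1.8, -0.3, 3.1]
eef_pos: [571.3, 135.1, 304.5]
force: [-1.5, 0.8, 5.0]
time_s: 22.02
eef_pos: [571.3, 135.1, 304.4]
force: [-0.1, -0.4, 0.0]
grip_width: 0.899
```

View pics/c9.png

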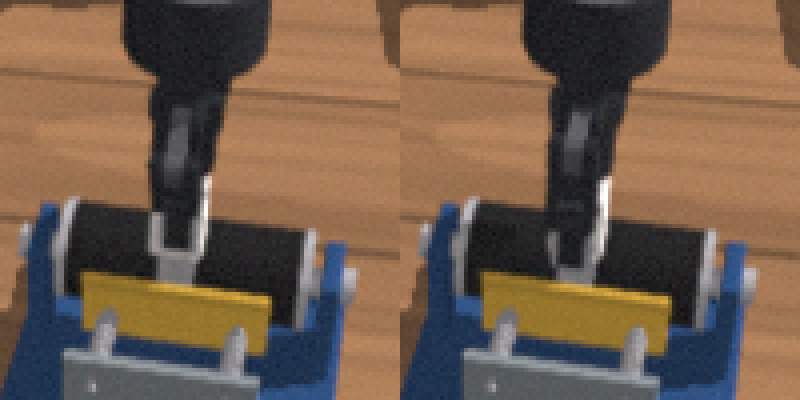

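The white leaf stayed put after release, with its handle bottom at about (310,213), so it binds. I'll retreat and check in both views.

```bash

python3 -m creep '[{"hand":-1,"dx":0,"dy":0,"dz":0,"roll":0},{"hand":-1,"dx":0,"dy":-10,"dz":0,"roll":0},{"hand":-1,"dx":0,"dy":-30,"dz":0,"roll":0},{"hand":-1,"dx":0,"dy":-65,"dz":0,"roll":0},{"hand":-1,"dx":0,"dy":-100,"dz":0,"roll":0},{"hand":-1,"dx":0,"dy":-100,"dz":-40,"roll":0},{"hand":-1,"dx":0,"dy":-100,"dz":-80,"roll":0},{"hand":-1,"dx":0,"dy":-100,"dz":-120,"roll":0},{"hand":-1,"dx":0,"dy":-100,"dz":-160,"roll":0},{"hand":-1,"dx":0,"dy":-100,"dz":-190,"roll":0}]' | grep -v rot
python3 -m creep '[{"hand":-1,"dx":-40,"dy":0,"dz":0,"roll":0},{"hand":-1,"dx":-80,"dy":0,"dz":0,"roll":0},{"hand":-1,"dx":-120,"dy":0,"dz":0,"roll":0},{"hand":-1,"dx":-160,"dy":0,"dz":0,"roll":0},{"hand":-1,"dx":-200,"dy":0,"dz":0,"roll":0},{"hand":-1,"dx":-200,"dy":0,"dz":0,"roll":0},{"hand":-1,"dx":-200,"dy":0,"dz":0,"roll":0}]' | grep -v rot
python3 - <<'E'
from h import *
a=vision.capture("scene")[:,:,::-1];cv2.imwrite("pics/s10.png",a)
b=vision.capture("top")[:,:,::-1];cv2.imwrite("pics/t10.png",b)
cv2.imwrite("pics/c10.png",np.hstack([cv2.resize(a[165:265,265:365],(400,400),interpolation=cv2.INTER_NEAREST),cv2.resize(b[150:250,210:310],(400,400),interpolation=cv2.INTER_NEAREST)]))
cv2.imwrite("pics/c11.png",np.hstack([cv2.resize(a[160:310,90:240],(400,400),interpolation=cv2.INTER_NEAREST),cv2.resize(b[120:240,290:410],(400,400),interpolation=cv2.INTER_NEAREST)]))
E
```

```text
time_s: 22.9
eef_pos: [378.8, 146.2, 405.1]
force: [0.2, -0.1, -0.3]
grip_width: 1.001
time_s: 23.48
eef_pos: [392.6, 347.0, 404.7]
force: [0.2, -0.5, -0.5]
grip_width: 1.001
```

View pics/c10.png

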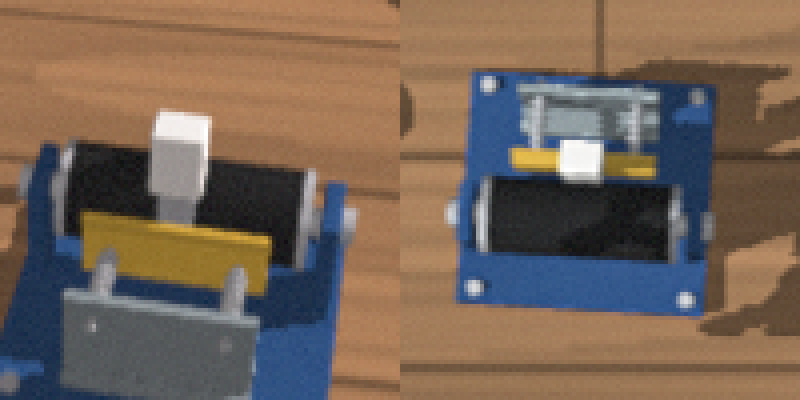

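View pics/c11.png

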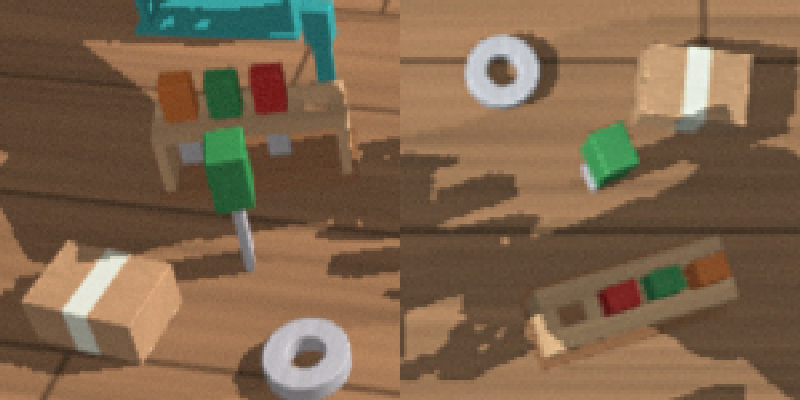

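```bash
python3 - <<'E'
from h import *
def avg(n): return np.mean([vision.capture(n).astype(np.float32) for _ in range(6)],0)
A={n:avg(n) for n in ("scene","top")}
np.savez("A.npz",**A)
O={n:cv2.imread(f"pics/{n}0.png")[:,:,::-1].astype(np.float32) for n in A}
def yel(x): return x[...,0]+x[...,1]-2*x[...,2]  # yellowness
def rowedge(im,u,v0,v1,rise=True):
    y=yel(im)[v0:v1,u];return y
for n,cols,(v0,v1) in (("top",[239,240,241,242,243,244,245,246,262,263,264,265,266,267,268,269,270],(182,200)),("scene",[288,290,292,294,296,298,300,302,318,320,322,324,326,328],(212,240))):
    d=[]
    for u in cols:
        a=yel(O[n])[v0:v1,u].clip(0);b=yel(A[n])[v0:v1,u].clip(0);v=np.arange(v0,v1)
        d.append((b*v).sum()/b.sum()-(a*v).sum()/a.sum())
    print(n,"yellow centroid shift rows",np.round(d,2),np.mean(d).round(3))
# fixed control: blue base edges & backing by phase correlation
for n,box in (("scene",(265,240,350,275)),("top",(225,165,290,184)),("top",(228,214,290,228))):
    x0,y0,x1,y1=box;g=lambda im:cv2.GaussianBlur(im[y0:y1,x0:x1].mean(2),(0,0),.8)
    print(n,box,cv2.phaseCorrelate(g(O[n]),g(A[n]),cv2.createHanningWindow((x1-x0,y1-y0),cv2.CV_32F)))
# white leaf
m=lambda im,b:mask(im.clip(0,255).astype(np.uint8),"white")[b[1]:b[3],b[0]:b[2]]
for n,b in (("top",(240,180,270,198)),("scene",(298,188,322,222))):
    for c,s in blobs(m(A[n],b)): print(n,np.array(c)+b[:2],s)
E
```

```text
top yellow centroid shift rows [-0.09 -0.13 -0.03 -0.04 -0.08 -0.11 -0.07  0.    0.11  0.14  0.09  0.08
  0.19  0.35  0.24  0.12  0.25] 0.06
scene yellow centroid shift rows [0.47 0.38 0.49 0.55 0.47 0.38 0.59 0.37 0.26 0.4  0.04 0.01 0.03 0.36] 0.343
scene (265, 240, 350, 275) ((-0.08905023232964027, 0.08644873260810826), 1.0151278698885882)
top (225, 165, 290, 184) ((0.13523844609146352, 0.013902901632876663), 1.0138435628679063)
top (228, 214, 290, 228) ((-0.028865240970823436, 0.5390989832582234), 1.0327801485856374)
top [242.94 182.38] [1, 0, 4, 7, 16]
top [254.75 189.29] [10, 5, 11, 10, 101]
scene [310.86 198.49] [5, 5, 14, 20, 119]
```

```bash
python3 - <<'E'
from h import *
A=dict(np.load("A.npz"));O={n:cv2.imread(f"pics/{n}0.png")[:,:,::-1].astype(np.float32) for n in A}
yel=lambda x:x[...,0]+x[...,1]-2*x[...,2]
def cross(col,v0):
    w=cv2.GaussianBlur(col.reshape(-1,1),(1,3),0).ravel() if 0 else col
    pk=w.max();h=0.5
    i=np.where(w>pk*h)[0];a,b=i[0],i[-1]
    up=a-1+(pk*h-w[a-1])/(w[a]-w[a-1]);dn=b+(w[b]-pk*h)/(w[b]-w[b+1]);return v0+up,v0+dn
for n,cols,(v0,v1) in (("top",list(range(239,249))+list(range(262,271)),(180,202)),("scene",list(range(287,304))+list(range(317,331)),(208,245))):
    r=np.array([np.subtract(cross(yel(A[n])[v0:v1,u],v0),cross(yel(O[n])[v0:v1,u],v0)) for u in cols])
    print(n,"upper edge shift",np.median(r[:,0]).round(3),"lower",np.median(r[:,1]).round(3));print(r[:,0].round(2))
# leaf top
m=A["top"];s=m[183:198,245:266].mean(2)
print("leaf top ->",[tri((254.75,189.29),q) for q in ((310.5,194.5),)], onz("top",254.75,189.29,164))
a=cv2.resize(A["scene"][185:230,290:330,::-1].clip(0,255).astype(np.uint8),None,fx=12,fy=12,interpolation=cv2.INTER_NEAREST)
b=cv2.resize(A["top"][178:203,235:275,::-1].clip(0,255).astype(np.uint8),None,fx=7,fy=7,interpolation=cv2.INTER_NEAREST)
cv2.imwrite("pics/c12.png",np.hstack([a,cv2.copyMakeBorder(b,0,a.shape[0]-b.shape[0],0,0,cv2.BORDER_CONSTANT)]))
E
```

```text
top upper edge shift -0.018 lower 0.006
[-0.08 -0.12 -0.04 -0.02 -0.09 -0.17 -0.1  -0.01 -0.02 -0.19  0.07  0.09
  0.07 -0.09  0.18  0.43  0.23  0.16  0.28]
scene upper edge shift 0.185 lower 0.199
[ 0.28  0.2   0.11  0.12  0.17  0.4   0.42  0.22  0.21  0.13  0.15  0.19
  0.47  0.4   0.26  0.33  0.33 -0.01  0.15  0.07  0.26  0.23  0.02 -0.03
  0.04  0.14  0.08  0.22  0.27 -0.01 -0.04]
leaf top -> [(array([569.34771993, 133.34425059, 166.60339205]), [0.0, 0.0])] [569.77305237 133.47081902 164.        ]
```

View pics/c12.png

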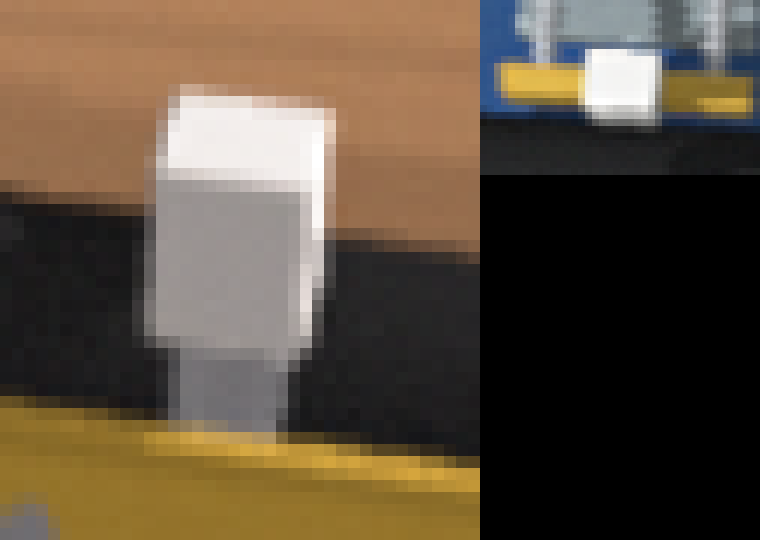

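```bash
python3 - <<'E'
from h import *
A=dict(np.load("A.npz"))
for n in A:
    im=A[n].clip(0,255).astype(np.uint8)
    for k in ("green","red"):
        print(n,k,[b for b in blobs(mask(im,k)) if 140<b[0][0]<400 and 130<b[0][1]<250])
    o=cv2.imread(f"pics/{n}0.png")
cv2.imwrite("pics/c13.png",cv2.resize(A["scene"][175:240,140:230,::-1].clip(0,255).astype(np.uint8),None,fx=8,fy=8,interpolation=cv2.INTER_NEAREST))
s=sensors.sense();print(s['time_s'],s['force'],np.abs(s['dq']).max())
E
```

```text
scene green [([173.08, 194.7], [166, 186, 15, 18, 221]), ([175.2, 223.14], [166, 207, 20, 33, 497])]
scene red [([190.11, 192.6], [184, 184, 13, 18, 205])]
top green [([352.43, 165.8], [344, 157, 18, 19, 218]), ([368.5, 204.3], [363, 200, 13, 10, 92])]
top red [([355.41, 208.88], [350, 205, 12, 9, 75])]
24.1833 [-0.36967281 -1.47542585  0.33555365] 0.002269121752212127
```

View pics/c13.png

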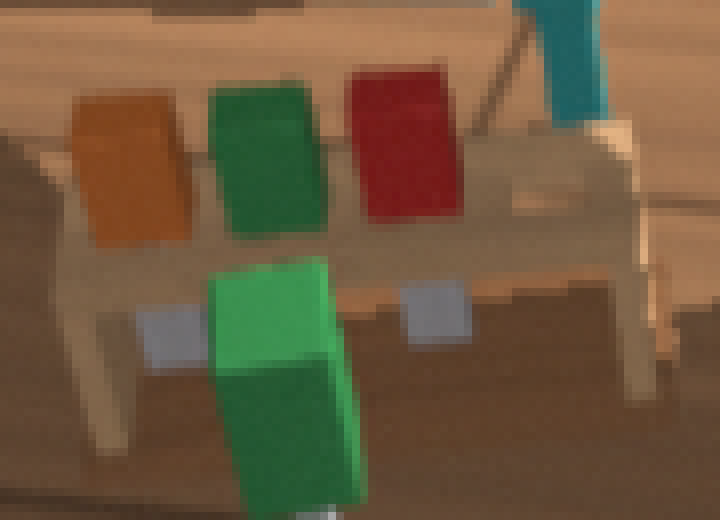

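Orange, green and red hang upright in the rack; the green handle is within a pixel of where it started. White stands in the gap and the arm is clear, so I'm handing in.

```bash
python3 -c "
from rig import ctrl
print(ctrl.finish_job())"
```

```text
the job is handed in; nothing more can be done
None
```

The white 9 mm leaf was the first to bind, and I left it standing in the gap, held by the plate alone. Green, red and orange hang in the rack. I handed the job in at about 24 s, and no verdict was reported.

- **Green (6 mm):** its end went about 15 mm below the axle. It was loose, with about 3 mm of side play and no vertical drag, which puts the gap at about 8.9–9.0 mm. I put it back in its own slot, upright and within about 1 px of where it started.
- **White (9 mm):** it went in with a steady drag of about 4–6 N and stayed put when released, with its end about 15 mm below the axle. It is upright to within about 0.02 rad and flat to the roller, since it was inserted at the stand's measured angle (-3.3°).
- **Rest of the scene:** I never touched orange or red. The bearing and carton were untouched in the last picture; the tin was not rechecked, but the arm never came near it. The highest wrist reading was about 9 N, pressing green against the roller.

**Weak check:** the plate's push-back is small and I could not measure it well. Images suggest about 0.2–0.7 mm, with part of the top view spoiled by shadow. The green leaf's side play gives a push-back of only about 0.05 mm, with a few tenths of a millimetre of error. That is close to the 0.1 mm minimum, and binding is shown mainly by the drag and by the leaf staying up.

**Other disagreements:**
- The two cameras differed by 2–6 mm in x on the rack handles.
- The camera estimates of the gap (about 5–7 mm) were well below the probed value.
- One extra move row overshot by about 40 mm at a safe height on the way back to the rack, and I corrected it.

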